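# Balance the centrifuge rotor

## Task

Balance the centrifuge rotor: the rotor already holds three bottles, and on the bench stands a twin of each, alike in shape and size. One after another, stand each twin upright in the empty bucket straight across the rotor from its like, setting it down gently on the bucket's floor, not dropping it, and let go. Leave the bottles already in the rotor, and the flat oblong bottle that has no twin, where they are.

Things in the scene. Friction and masses are not known exactly. Their poses are not given: they have to be found in the camera images.
- loose_round: A stout round bottle: cylindrical body 44 mm in diameter, cap 35 mm in diameter. Off-white plastic with a blue cap, flat bottom; body straight-sided to 76 mm up, cap from 82 to 98 mm. About 110 g. Origin: centre of its underside, z up along the bottle. Starts standing upright on the bench (underside at height 0), beside the rotor, to be loaded.
- loose_slim: A slim round bottle: cylindrical body 30 mm in diameter, cap 20 mm in diameter. Off-white plastic with a blue cap, flat bottom; body straight-sided to 84 mm up, cap from 90 to 106 mm. About 110 g. Origin: centre of its underside, z up along the bottle. Starts standing upright on the bench (underside at height 0), beside the rotor, to be loaded.
- loose_square: A square bottle: body 36 x 36 mm with faces square to its own x and y axes, round cap 27 mm in diameter. Off-white plastic with a blue cap, flat bottom; body straight-sided to 76 mm up, cap from 82 to 98 mm. About 110 g. Origin: centre of its underside, z up along the bottle. Starts standing upright on the bench (underside at height 0), beside the rotor, to be loaded.
- seated_round: Twin of the loose one, already in the rotor: stout round bottle: cylindrical body 44 mm in diameter, cap 35 mm in diameter. Off-white plastic with a blue cap, flat bottom; body straight-sided to 76 mm up, cap from 82 to 98 mm. About 110 g. Origin: centre of its underside, z up along the bottle. Stands in one of the six rotor buckets, underside 25 mm above the bench; to be left there.
- seated_slim: Twin of the loose one, already in the rotor: slim round bottle: cylindrical body 30 mm in diameter, cap 20 mm in diameter. Off-white plastic with a blue cap, flat bottom; body straight-sided to 84 mm up, cap from 90 to 106 mm. About 110 g. Origin: centre of its underside, z up along the bottle. Stands in one of the six rotor buckets, underside 25 mm above the bench; to be left there.
- seated_square: Twin of the loose one, already in the rotor: square bottle: body 36 x 36 mm with faces square to its own x and y axes, round cap 27 mm in diameter. Off-white plastic with a blue cap, flat bottom; body straight-sided to 76 mm up, cap from 82 to 98 mm. About 110 g. Origin: centre of its underside, z up along the bottle. Stands in one of the six rotor buckets, underside 25 mm above the bench; to be left there.
- spare_oblong: A flat oblong bottle, body 60 mm (its x) x 28 mm (its y), round cap 23 mm in diameter, with no twin in the rotor; stays where it is on the bench. Off-white plastic with a blue cap, flat bottom; body straight-sided to 76 mm up, cap from 82 to 98 mm. About 110 g. Origin: centre of its underside, z up along the bottle.
- bucket_a: Empty rotor bucket: open dark steel cup, outer diameter 70 mm, inner 62 mm, 35 mm tall, floor 5 mm thick. Fixed; origin: centre of its underside, 20 mm above the bench (inner floor at 25 mm, rim at 55 mm). One of six on the rotor, a fixed aluminium disc 284 mm across with a hub 58 mm high.
- bucket_b: Empty rotor bucket: open dark steel cup, outer diameter 70 mm, inner 62 mm, 35 mm tall, floor 5 mm thick. Fixed; origin: centre of its underside, 20 mm above the bench (inner floor at 25 mm, rim at 55 mm). The six buckets, three of them full, stand evenly on a circle of 105 mm radius, full and empty alternating.
- bucket_c: Empty rotor bucket: open dark steel cup, outer diameter 70 mm, inner 62 mm, 35 mm tall, floor 5 mm thick. Fixed; origin: centre of its underside, 20 mm above the bench (inner floor at 25 mm, rim at 55 mm). Straight across the rotor's centre from each empty bucket, 210 mm away, is a full one.
Not all that is in view belongs to the job. Leave any orange or yellow look-alike of the loose_round alone.

How it is judged:
By the outcome, as a careful person would: the job done as asked, in the order asked, and still so for the second after the job is handed in, with the robot touching nothing.
It also fails if it takes over 90 s, if anything falls off the work surface, if the arm or the gripper's body presses on something with over 40 N, if the wrist force passes 120 N, or if a joint passes its speed limit or range.

## Robot

A 7-joint arm with a two-finger parallel gripper is mounted at the origin on the work surface. World frame = base frame: x ahead of the robot, y to its left, z up, the work surface at z = 0. Lengths are in m, angles in rad, forces in N, time in s.
With the tool pointing down it reaches from about 0.4 to 0.85 m from the base axis. Payload 10.4 kg.
Tool frame: the origin (TCP) lies at the very end of the fingers, on their centre line; the grasp point (between the pads) lies r.grasp_offset behind it (r.grasp_offset is the distance from the TCP to the grasp point, in m); z points along the fingers, y is the direction in which the jaws open and shut (so a half turn about z gives the same grasp; the last joint's range is limited). The gripper opens to 87 mm and grips with 3 to 60 N. Pads are 19 mm wide; open, the fingers measure 117 mm over their backs; the gripper's body (75 mm by 190 mm) begins 51 mm behind the grasp point.
Start: joints at [1.308, 0.332, -0.065, 1.46, 0.022, 1.35, -0.088], TCP at [0.148, -0.607, 0.193] pointing down, gripper open.
Joint ranges: [-2.6, 2.6], [-0.5, 2.12], [-1.47, 1.34], [0.16, 2.42], [-1.27, 4.41], [0.06, 2.06], [-2.6, 2.6]. Speed limits (rad/s): [2.22, 2.22, 2.79, 2.79, 3.14, 3.14, 3.14].

## Interface

Orientations are given as a unit quaternion [x, y, z, w].
In Python, from bench import read_state, cams, job, r gives the robot as it stands. The module is installed in compiled form; this text tells all that it offers.
- The arm moves only by the tool arm_command, never from a script. Its argument "increments" is a list of rows, each an object of numbers: "gripper": the opening in per cent of the stroke, from 0 (shut) to 100 (fully open); "dx", "dy", "dz": the shift along the tool's x, y, z in m; "spin": the turn about the tool's z in degrees. In form: [{"gripper": .., "dx": .., "dy": .., "dz": .., "spin": ..}, ...]. A call has exactly 8 rows; each row shifts and turns the commanded pose from where the row before left it, along the tool's axes as they then stand; what a row does not reach is not made up. A row lasts 1/8 s, in which the tool goes at most 62.5 mm and 10.7 degrees, less where a joint would pass 70% of its speed; a pose out of reach is approached as far as the arm can. A call with a gripper value outside its range is refused whole. The fingers move at their own pace and stop on an object; "grip_force" is the grip in N (left out, the last holds). Time passes only in rows, so rows that do not move let the fingers close, or fill a call up. It gives the time, the measured TCP pose, the force and the opening at its end, in the units of the state.
- read_state(): the state, without advancing time (a new reading comes with each control period).
- cams.camera(name): name is "side" or "top" or "wrist"; returns the picture (384x512x3 uint8, red, green, blue); there is no depth.
- cams.camera_info(name): a dict with "K" (3x3 intrinsics, pixels), "k1" (the pictures are not rectified: a ray, as slopes to the right and down, at radius r is drawn at 1 + k1 r^2 times it, then the intrinsics apply), "rvec" (rotation vector, rad) and "tvec" (3), from world to camera coordinates, as OpenCV has them. Camera axes: x right, y down, z forward; pixel columns grow to the right and rows downward; lengths in m; the calibration is good to about 2 mm. A picture is of the moment at which its call begins: read the wrist's pose just before it. camera_info takes no time and is no camera call; for the wrist camera it gives the pose at the moment of the call.
- job.close_job(): hands the job in, once; it reports no verdict.
The state is a dict: "time": time; "joint_positions": joint angles; "joint_vel": joint speeds; "joint_torque": joint torques, N m; "ee_pos": TCP position; "eef_rot": TCP orientation; "ft_force": force on the tool from outside, world axes, zero at the start; "torque": the same for the moment, N m; "width": finger opening in m.
Only numpy, scipy, OpenCV 4.12 (cv2) and the standard library are available. Lean on these libraries where they do the work, as an engineer would, in place of code of your own. Each camera call takes 0.05 s, during which the arm holds its last target.

## Working session

There is one attempt and no reset: what is moved stays moved. The work goes in short steps, Python scripts to look and compute and a tool call to move; the robot and the scene stay as the last step left them, time stands still between calls to the robot, and variables do not carry over. Pictures are saved under pics/ and viewed, and the job is handed in when it is done.

Besides the shell and the picture viewer there is one more tool, called after ">>>" as name(argument=value, ...) on one line, values as JSON. arm_command: Moves the arm, as the interface text tells. Its arguments: {"type":"object","properties":{"increments":{"type":"array","items":{"type":"object","properties":{"gripper":{"type":"number"},"dx":{"type":"number"},"dy":{"type":"number"},"dz":{"type":"number"},"spin":{"type":"number"}}}},"grip_force":{"type":"number"}},"required":["increments"]}

```bash
mkdir -p pics
cat > h.py <<'E'
import numpy as np, cv2
from bench import read_state, cams, job, r
def save(n,im): cv2.imwrite('pics/'+n+'.png', im[:,:,::-1])
def ray(info,u,v):
    K=np.array(info['K']);k=float(info['k1'])
    xd=(u-K[0,2])/K[0,0]; yd=(v-K[1,2])/K[1,1]
    x,y=xd,yd
    for _ in range(30):
        f=1+k*(x*x+y*y); x,y=xd/f,yd/f
    R=cv2.Rodrigues(np.array(info['rvec'],float))[0]; t=np.array(info['tvec'],float).ravel()
    return -R.T@t, R.T@np.array([x,y,1.])
def onz(info,u,v,z):
    c,d=ray(info,u,v); return c+d*(z-c[2])/d[2]
def proj(info,P):
    K=np.array(info['K']);k=float(info['k1'])
    R=cv2.Rodrigues(np.array(info['rvec'],float))[0]; t=np.array(info['tvec'],float).ravel()
    p=R@np.array(P,float)+t; x,y=p[0]/p[2],p[1]/p[2]; f=1+k*(x*x+y*y)
    return np.array([K[0,0]*x*f+K[0,2],K[1,1]*y*f+K[1,2]])
E
python3 - <<'E'
from h import *
print(read_state()['ee_pos'],read_state()['eef_rot'],r.grasp_offset)
for n in ['side','top','wrist']:
    i=cams.camera_info(n); im=cams.camera(n); save(n+'0',im); np.save(n+'0.npy',im)
    c,d=ray(i,256,192); print(n,i['K'],i['k1'],c,d)
print(read_state()['time'])
E
```

```text
[ 0.1483476 -0.606685   0.1924386] [ 9.92817313e-01  1.19638044e-01 -1.12164023e-04 -7.13708909e-04] 0.0187
side [[475.12293157   0.         250.34731629]
 [  0.         475.12293157 191.47917122]
 [  0.           0.           1.        ]] -0.013551928799968159 [-0.13821047  0.77025292  0.63657882] [ 0.56386256 -0.66114706 -0.49506195]
top [[472.21632787   0.         253.1775559 ]
 [  0.         472.21632787 205.84125328]
 [  0.           0.           1.        ]] -0.13373040169684933 [ 0.45206089 -0.02588708  1.1650283 ] [ 0.11572322  0.01176851 -0.99366228]
wrist [[310.96466159   0.         254.54585575]
 [  0.         310.96466159 191.16058483]
 [  0.           0.           1.        ]] 0.01531974407640803 [ 0.22873361 -0.58647235  0.3847992 ] [-0.29079615 -0.07462526 -0.95388565]
0.15
```

View pics/top0.png

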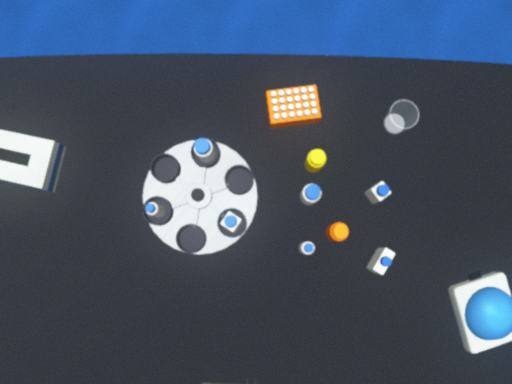

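View pics/side0.png

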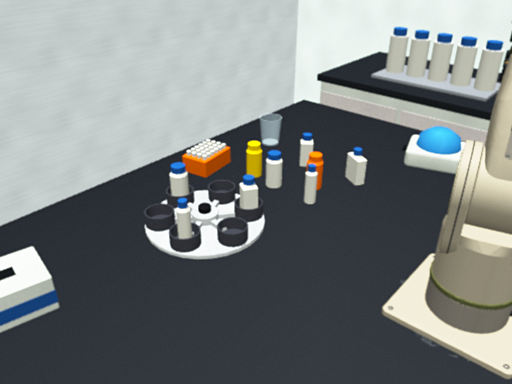

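View pics/wrist0.png

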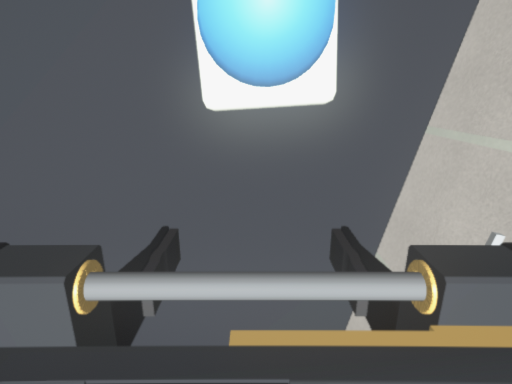

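Run:
```python
from h import *
im=np.load('top0.npy'); i=cams.camera_info('top')
a=cv2.resize(im[80:280,290:410],None,fx=3,fy=3,interpolation=cv2.INTER_CUBIC)
b=cv2.resize(im[125:265,130:270],None,fx=3,fy=3,interpolation=cv2.INTER_CUBIC)
c=np.zeros((600,800,3),np.uint8); c[:600,:360]=a; c[:420,370:790]=b; save('crop0',c)
hsv=cv2.cvtColor(im,cv2.COLOR_RGB2HSV)
m=cv2.inRange(hsv,(100,120,90),(125,255,255)); m[:80]=0; 
n,l,s,ce=cv2.connectedComponentsWithStats(m)
for k in range(1,n):
    if s[k,4]>25: print('blue',ce[k].round(1),s[k],onz(i,*ce[k],.098).round(4),onz(i,*ce[k],.123).round(4))
g=cv2.cvtColor(im,cv2.COLOR_RGB2GRAY)
m=(g>100).astype(np.uint8); m[:120]=0;m[270:]=0;m[:,:135]=0;m[:,265:]=0
cs,_=cv2.findContours(m,cv2.RETR_EXTERNAL,cv2.CHAIN_APPROX_NONE)
cs=max(cs,key=cv2.contourArea); h=cv2.convexHull(cs); print(cv2.fitEllipse(h), onz(i,*cv2.fitEllipse(h)[0],.015))
pts=np.array([onz(i,*p[0],.015)[:2] for p in h]); print(cv2.minEnclosingCircle(pts.astype(np.float32)))
print(cv2.fitEllipse((pts*1000).astype(np.float32)))
```

```text
blue [201.7 145.1] [195 137  15  17 178] [0.6832 0.1141 0.098 ] [0.6778 0.1108 0.123 ]
blue [312.7 191.3] [306 184  15  15 169] [ 0.5802 -0.1422  0.098 ] [ 0.5772 -0.1394  0.123 ]
blue [383.1 189.4] [377 184  13  12 107] [ 0.5876 -0.3042  0.098 ] [ 0.5845 -0.2977  0.123 ]
blue [148.9 207.5] [144 204  10   8  62] [0.5365 0.2315 0.098 ] [0.5345 0.2254 0.123 ]
blue [230.2 221. ] [225 216  11  11  87] [0.5093 0.044  0.098 ] [0.508  0.0424 0.123 ]
blue [308.1 247.5] [305 244   7   8  46] [ 0.4526 -0.133   0.098 ] [ 0.4526 -0.1305  0.123 ]
blue [386.3 261.4] [381 257  12  10  80] [ 0.4237 -0.3112  0.098 ] [ 0.4243 -0.3045  0.123 ]
blue [488.2 313.6] [ 466  287   46   52 1579] [ 0.3049 -0.554   0.098 ] [ 0.3083 -0.5417  0.123 ]
((199.58360290527344, 196.33322143554688), (115.77233123779297, 116.99480438232422), 30.877025604248047) [0.57296477 0.12617927 0.015     ]
((0.5759695172309875, 0.12716136872768402), 0.14598365128040314)
((574.6503295898438, 127.31542205810547), (287.3527526855469, 289.2212829589844), 107.84656524658203)
```

View pics/crop0.png

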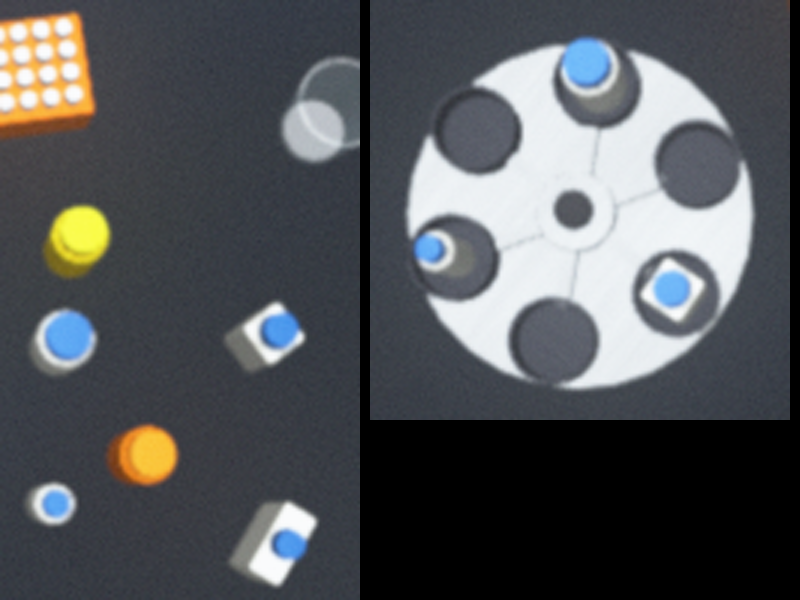

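Run:
```python
from h import *
from scipy.optimize import least_squares
im=np.load('top0.npy'); i=cams.camera_info('top')
g=cv2.cvtColor(im,cv2.COLOR_RGB2GRAY)
# dark discs inside rotor
mk=np.zeros_like(g); cv2.circle(mk,(200,197),58,255,-1)
d=((g<110)&(mk>0)).astype(np.uint8)
P=[]
for c0 in [(165,168),(239,180),(192,238)]:
    # radial edge search: largest gradient
    pts=[]
    gb=cv2.GaussianBlur(g,(0,0),0.8).astype(float)
    for a in np.arange(0,360,6):
        rr=np.arange(9,19,.25); x=c0[0]+rr*np.cos(np.radians(a)); y=c0[1]+rr*np.sin(np.radians(a))
        v=cv2.remap(gb.astype(np.float32),x.astype(np.float32)[None],y.astype(np.float32)[None],cv2.INTER_LINEAR)[0]
        k=np.argmax(np.gradient(v)); 
        if np.gradient(v)[k]>3: pts.append((x[k],y[k]))
    w=np.array([onz(i,*p,.055)[:2] for p in pts])
    f=lambda q:np.hypot(w[:,0]-q[0],w[:,1]-q[1])-q[2]
    s=least_squares(f,[*w.mean(0),.035],loss='soft_l1',f_scale=.002); print(c0,len(pts),s.x.round(4),np.abs(s.fun).mean()); P.append(s.x[:2])
P=np.array(P)
def model(q): return np.array([[q[0]+.105*np.cos(q[2]+k*2*np.pi/3),q[1]+.105*np.sin(q[2]+k*2*np.pi/3)] for k in range(3)])
a0=np.arctan2(P[0,1]-.1265,P[0,0]-.574)
for sgn in (1,):
    Q=P[[0,2,1]]
    s=least_squares(lambda q:(model(q)-Q).ravel(),[.574,.1265,a0]); print(s.x,(model(s.x)-Q).round(4)); print('empty sq,round,slim',model(s.x).round(4)); q=s.x.copy();q[2]+=np.pi; print('opp',model(q).round(4))
print('slim cap', onz(i,308.1,247.5,.106))
# square orientation and body edges
hsv=cv2.cvtColor(im,cv2.COLOR_RGB2HSV)
m=((hsv[...,2]>170)&(hsv[...,1]<60))|((hsv[...,0]>100)&(hsv[...,0]<125)&(hsv[...,1]>100)&(hsv[...,2]>90))
m=m.astype(np.uint8)
for n,(u,v) in dict(sq=(381,190),ob=(384,260),rd=(312,193),sl=(308,247),seatsq=(231,221)).items():
    mm=np.zeros_like(m); mm[v-16:v+17,u-16:u+17]=m[v-16:v+17,u-16:u+17]
    c,_=cv2.findContours(mm,cv2.RETR_EXTERNAL,cv2.CHAIN_APPROX_NONE); c=max(c,key=cv2.contourArea)
    w=np.array([onz(i,*p[0],.08)[:2]*1000 for p in c],np.float32); print(n,cv2.minAreaRect(w))
# orange/yellow
for n,lo,hi in (('orange',(8,150,120),(18,255,255)),('yellow',(24,150,120),(34,255,255))):
    mm=cv2.inRange(hsv,lo,hi); k,l,s,ce=cv2.connectedComponentsWithStats(mm)
    for j in range(1,k):
        if s[j,4]>60: print(n,ce[j],s[j],onz(i,*ce[j],.09))
```

```text
(165, 168) 46 [0.6349 0.2051 0.0347] 0.0007904855534304866
(239, 180) 54 [0.6107 0.029  0.0346] 0.0007944337781415475
(192, 238) 54 [0.4695 0.1391 0.0348] 0.000659757325683923
[0.57170817 0.12439042 0.90744739] [[ 0.0015  0.002 ]
 [-0.0018 -0.0001]
 [ 0.0003 -0.0019]]
empty sq,round,slim [[0.6364 0.2071]
 [0.4677 0.139 ]
 [0.611  0.027 ]]
opp [[0.5071 0.0417]
 [0.6757 0.1098]
 [0.5324 0.2217]]
slim cap [ 0.45257729 -0.13217101  0.106     ]
sq ((588.6679077148438, -304.6401672363281), (36.63687515258789, 40.63115310668945), 37.0985107421875)
ob ((423.23443603515625, -311.75616455078125), (34.12771224975586, 60.78656005859375), 59.62994384765625)
rd ((578.4358520507812, -140.2756805419922), (42.0164680480957, 41.73831558227539), 0.314242959022522)
sl ((453.72015380859375, -133.39407348632812), (27.4534969329834, 29.875593185424805), 0.918121337890625)
seatsq ((510.3771667480469, 43.44777297973633), (73.8824691772461, 74.0419692993164), 1.1214319467544556)
orange [294.41794311 114.11597374] [266  84  56  43 457] [ 0.76205887 -0.09955916  0.09      ]
orange [335.23668639 231.63905325] [327 222  22  20 169] [ 0.48960582 -0.19538001  0.09      ]
yellow [315.66568915 159.1143695 ] [306 149  20  22 341] [ 0.65613294 -0.1495237   0.09      ]
```

```bash
cat >> h.py <<'E'
from scipy.spatial.transform import Rotation as Ro
def plan(x,y,z,jaw=None):
    s=read_state(); R=Ro.from_quat(s['eef_rot']).as_matrix(); p=np.array(s['ee_pos'])
    d=R.T@(np.array([x,y,z])-p); a=np.degrees(np.arctan2(R[1,1],R[0,1]))
    print('t',round(s['time'],2),'p',p.round(4),'jaw',a.round(1),'tilt',R[:,2].round(3),'w',round(s['width'],4),'F',np.array(s['ft_force']).round(2),'q',np.array(s['joint_positions']).round(2))
    print('d tool mm',(d*1000).round(1),'per8',(d*125).round(2), 'spin', None if jaw is None else round(((a-jaw+90)%180)-90,1))
E
python3 -c "
from h import *
plan(.588,-.304,.192,-53)"
```

```text
t 0.15 p [ 0.1484 -0.6068  0.1926] jaw -76.3 tilt [-0.     0.001 -1.   ] w 0.087 F [0.58 0.22 0.13] q [ 1.31  0.33 -0.06  1.46  0.02  1.35 -0.09]
d tool mm [ 499.  -189.7    0.8] per8 [ 62.37 -23.72   0.1 ] spin -23.3
```

>>> arm_command(increments=[{"dx":0.02,"dy":-0.008},{"dx":0.04,"dy":-0.015},{"dx":0.045,"dy":-0.017},{"dx":0.045,"dy":-0.017},{"dx":0.045,"dy":-0.017},{"dx":0.045,"dy":-0.017},{"dx":0.045,"dy":-0.017},{"dx":0.045,"dy":-0.017}], grip_force=15)

```text
validation failed for argument at $.in...
```

>>> arm_command(increments=[{"dx":0.045,"dy":-0.017},{"dx":0.045,"dy":-0.017},{"dx":0.04,"dy":-0.015},{"dx":0.04,"dy":-0.0155},{"spin":-6},{"spin":-6},{"spin":-6},{"spin":-5.3}])

```text
validation failed for argument at $.in...
```

Run:
```python
from h import *
plan(.588,-.304,.11,-53)
i=cams.camera_info('wrist'); im=cams.camera('wrist'); 
for p in [(.588,-.304,.098),(.588,-.304,.0)]: print(proj(i,p))
save('w1',im)
```

```text
t 0.15 p [ 0.1484 -0.6068  0.1926] jaw -76.3 tilt [-0.     0.001 -1.   ] w 0.087 F [0.58 0.22 0.13] q [ 1.31  0.33 -0.06  1.46  0.02  1.35 -0.09]
d tool mm [ 499.  -189.7   82.8] per8 [ 62.37 -23.71  10.35] spin -23.3
[-206.68411949 -989.76923359]
[  -4.17260122 -511.73548956]
```

View pics/w1.png

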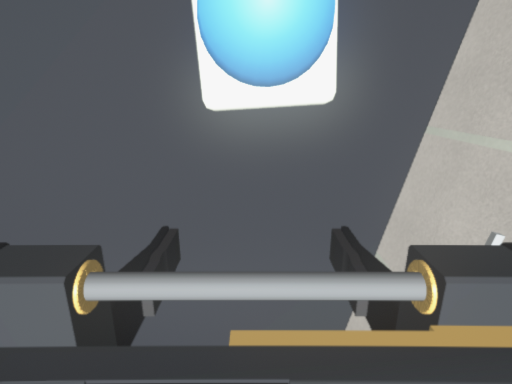

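The calls were refused (nothing moved, same picture as before); every field is probably required in each row.

>>> arm_command(increments=[{"gripper":100,"dx":0.02,"dy":-0.008,"dz":0,"spin":0},{"gripper":100,"dx":0.04,"dy":-0.015,"dz":0,"spin":0},{"gripper":100,"dx":0.045,"dy":-0.017,"dz":0,"spin":0},{"gripper":100,"dx":0.045,"dy":-0.017,"dz":0,"spin":0},{"gripper":100,"dx":0.045,"dy":-0.017,"dz":0,"spin":0},{"gripper":100,"dx":0.045,"dy":-0.017,"dz":0,"spin":0},{"gripper":100,"dx":0.045,"dy":-0.017,"dz":0,"spin":0},{"gripper":100,"dx":0.045,"dy":-0.017,"dz":0,"spin":0}], grip_force=15)

```text
time: 1.2
ee_pos: [0.4414, -0.4047, 0.1935]
eef_rot: [0.993, 0.12, 0.0, 0.0]
ft_force: [-0.0, -0.5, 0.1]
width: 0.0872
```

>>> arm_command(increments=[{"gripper":100,"dx":0.045,"dy":-0.017,"dz":0,"spin":0},{"gripper":100,"dx":0.045,"dy":-0.017,"dz":0,"spin":0},{"gripper":100,"dx":0.04,"dy":-0.015,"dz":0,"spin":0},{"gripper":100,"dx":0.04,"dy":-0.0155,"dz":0,"spin":0},{"gripper":100,"dx":0,"dy":0,"dz":0,"spin":-6},{"gripper":100,"dx":0,"dy":0,"dz":0,"spin":-6},{"gripper":100,"dx":0,"dy":0,"dz":0,"spin":-6},{"gripper":100,"dx":0,"dy":0,"dz":0,"spin":-5.3}])

```text
time: 2.2
ee_pos: [0.5897, -0.3022, 0.1933]
eef_rot: [0.947, 0.32, 0.0, -0.0]
ft_force: [-0.8, 0.6, -0.5]
width: 0.0868
```

Run:
```python
from h import *
plan(.588,-.304,.11,-53)
i=cams.camera_info('wrist'); im=cams.camera('wrist'); 
for p in [(.588,-.304,.098),(.588,-.304,.0)]: print(proj(i,p))
save('w2',im)
```

```text
t 2.2 p [ 0.5897 -0.3022  0.1933] jaw -52.7 tilt [ 0.  0. -1.] w 0.0868 F [-0.75  0.55 -0.49] q [ 0.69  0.45 -0.4   1.33  0.17  1.4  -0.62]
d tool mm [-2.4  0.4 83.3] per8 [-0.31  0.05 10.42] spin 0.3
[255.45051369 187.16853894]
[255.25992444 165.10469744]
```

View pics/w2.png

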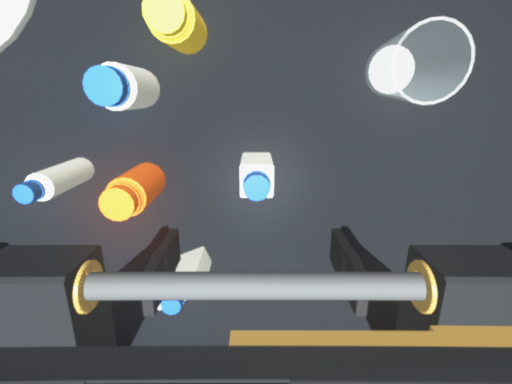

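The wrist view shows the square bottle at (257,180), its faces aligned with the image and so with the jaws. Its cap is within 2 px of my prediction. The oblong is at (190,270), round at (110,87), slim at (30,190), orange at (120,200) and yellow at (168,15). Next I descend and grip.

>>> arm_command(increments=[{"gripper":100,"dx":-0.002,"dy":0,"dz":0.015,"spin":0},{"gripper":100,"dx":0,"dy":0,"dz":0.025,"spin":0},{"gripper":100,"dx":0,"dy":0,"dz":0.03,"spin":0},{"gripper":100,"dx":0,"dy":0,"dz":0.03,"spin":0},{"gripper":100,"dx":0,"dy":0,"dz":0.025,"spin":0},{"gripper":100,"dx":0,"dy":0,"dz":0.018,"spin":0},{"gripper":100,"dx":0,"dy":0,"dz":0.008,"spin":0},{"gripper":100,"dx":0,"dy":0,"dz":0,"spin":0}])

```text
time: 3.25
ee_pos: [0.5875, -0.3054, 0.0421]
eef_rot: [0.948, 0.317, -0.0, -0.0]
ft_force: [0.0, -0.0, 0.4]
width: 0.0869
```

>>> arm_command(increments=[{"gripper":60,"dx":0,"dy":0,"dz":0,"spin":0},{"gripper":50,"dx":0,"dy":0,"dz":0,"spin":0},{"gripper":45,"dx":0,"dy":0,"dz":0,"spin":0},{"gripper":35,"dx":0,"dy":0,"dz":0,"spin":0},{"gripper":25,"dx":0,"dy":0,"dz":0,"spin":0},{"gripper":25,"dx":0,"dy":0,"dz":0,"spin":0},{"gripper":25,"dx":0,"dy":0,"dz":0,"spin":0},{"gripper":25,"dx":0,"dy":0,"dz":0,"spin":0}])

```text
time: 4.25
ee_pos: [0.5876, -0.3056, 0.0423]
eef_rot: [0.948, 0.318, -0.0, 0.0]
ft_force: [-0.4, 0.1, -0.7]
width: 0.0354
```

```bash
python3 -c "
from h import *
plan(.6364,.2065,.2,-53)"
```

```text
t 4.25 p [ 0.5876 -0.3056  0.0423] jaw -53.0 tilt [ 0. -0. -1.] w 0.0354 F [-0.42  0.06 -0.7 ] q [ 0.69  0.56 -0.38  1.5   0.22  1.13 -0.66]
d tool mm [ 347.4 -379.3 -157.8] per8 [ 43.43 -47.41 -19.73] spin 0.0
```

>>> arm_command(increments=[{"gripper":25,"dx":0,"dy":0,"dz":-0.01,"spin":0},{"gripper":25,"dx":0,"dy":0,"dz":-0.025,"spin":0},{"gripper":25,"dx":0,"dy":0,"dz":-0.035,"spin":0},{"gripper":25,"dx":0,"dy":0,"dz":-0.035,"spin":0},{"gripper":25,"dx":0.01,"dy":-0.011,"dz":-0.03,"spin":0},{"gripper":25,"dx":0.02,"dy":-0.022,"dz":-0.02,"spin":0},{"gripper":25,"dx":0.027,"dy":-0.03,"dz":-0.003,"spin":0},{"gripper":25,"dx":0.03,"dy":-0.033,"dz":0,"spin":0}])

```text
time: 5.25
ee_pos: [0.5993, -0.1757, 0.2015]
eef_rot: [0.948, 0.317, 0.001, 0.001]
ft_force: [0.6, 1.0, -0.9]
width: 0.0357
```

>>> arm_command(increments=[{"gripper":25,"dx":0.035,"dy":-0.038,"dz":0,"spin":0},{"gripper":25,"dx":0.035,"dy":-0.038,"dz":0,"spin":0},{"gripper":25,"dx":0.035,"dy":-0.038,"dz":0,"spin":0},{"gripper":25,"dx":0.035,"dy":-0.038,"dz":0,"spin":0},{"gripper":25,"dx":0.035,"dy":-0.038,"dz":0,"spin":0},{"gripper":25,"dx":0.03,"dy":-0.033,"dz":0,"spin":0},{"gripper":25,"dx":0.025,"dy":-0.028,"dz":0,"spin":0},{"gripper":25,"dx":0.015,"dy":-0.017,"dz":0,"spin":0}])

```text
time: 6.25
ee_pos: [0.633, 0.1873, 0.2007]
eef_rot: [0.948, 0.319, 0.0, -0.0]
ft_force: [0.3, -1.1, -0.7]
width: 0.0359
```

Run:
```python
from h import *
plan(.6364,.2065,.11,-53)
i=cams.camera_info('wrist'); im=cams.camera('wrist'); 
j=cams.camera_info('side'); sm=cams.camera('side')
for p in [(.6364,.2065,.055),(.4677,.139,.055),(.611,.027,.055)]:
  print(proj(i,p))
  for k in range(24):
    q=proj(i,(p[0]+.031*np.cos(k*.2618),p[1]+.031*np.sin(k*.2618),.055))
    if -50<q[0]<560 and -50<q[1]<430: cv2.circle(im,(int(q[0]),int(q[1])),1,(0,255,0),-1)
c=np.zeros((384,512*1,3),np.uint8); save('w3',im); save('s3',sm)
```

```text
t 6.25 p [0.633  0.1873 0.2007] jaw -52.8 tilt [ 0.     0.001 -1.   ] w 0.0359 F [ 0.29 -1.09 -0.71] q [ 0.06  0.47 -0.59  1.32  0.26  1.43 -1.44]
d tool mm [ 14.3 -13.2  90.8] per8 [ 1.78 -1.65 11.35] spin 0.2
[243.07604119 159.62338198]
[206.5902624 295.6008293]
[348.51697343 263.1639942 ]
```

View pics/w3.png

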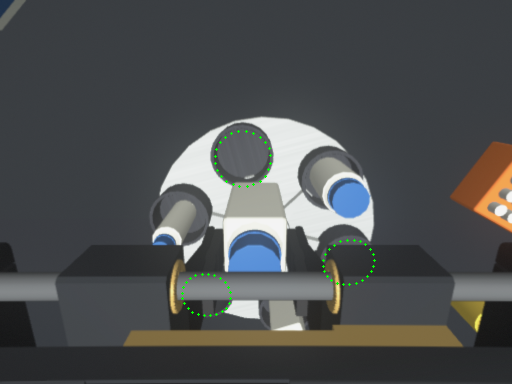

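View pics/s3.png

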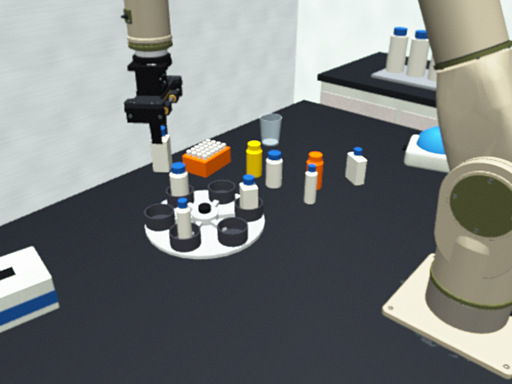

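```bash
cat >> h.py <<'E'
def rim(i,im,c0,r0,r1,z,dark_in=True,a0=0,a1=360):
    from scipy.optimize import least_squares
    g=cv2.GaussianBlur(cv2.cvtColor(im,cv2.COLOR_RGB2GRAY),(0,0),1).astype(np.float32)
    pts=[]
    for a in np.arange(a0,a1,5):
        rr=np.arange(r0,r1,.25); x=c0[0]+rr*np.cos(np.radians(a)); y=c0[1]+rr*np.sin(np.radians(a))
        v=cv2.remap(g,x.astype(np.float32)[None],y.astype(np.float32)[None],cv2.INTER_LINEAR)[0]
        d=np.gradient(v); k=np.argmax(d if dark_in else -d)
        if abs(d[k])>4: pts.append((x[k],y[k]))
    w=np.array([onz(i,*p,z)[:2] for p in pts])
    s=least_squares(lambda q:np.hypot(w[:,0]-q[0],w[:,1]-q[1])-q[2],[*w.mean(0),.035],loss='soft_l1',f_scale=.001)
    return s.x,len(pts),np.abs(s.fun).mean(),pts
E
python3 - <<'E'
from h import *
s=read_state(); print(s['joint_vel'],s['ee_pos'])
i=cams.camera_info('wrist'); im=cams.camera('wrist')
x,n,e,pts=rim(i,im,(242,155),25,40,.055); print(x,n,e)
big=cv2.resize(im[80:260,140:400],None,fx=3,fy=3,interpolation=cv2.INTER_CUBIC)
for p in pts: cv2.circle(big,(int((p[0]-140)*3),int((p[1]-80)*3)),2,(0,255,0),-1)
save('w4',big)
# seated round cap
hsv=cv2.cvtColor(im,cv2.COLOR_RGB2HSV); m=cv2.inRange(hsv,(100,120,60),(125,255,255)); n,l,st,ce=cv2.connectedComponentsWithStats(m)
for k in range(1,n):
    if st[k,4]>60: print(ce[k],st[k],onz(i,*ce[k],.123))
E
```

```text
[ 0.0455353  -0.01692041  0.03517599  0.01366827  0.00506512  0.00054701
  0.03015336] [0.63262921 0.18800636 0.20046817]
[0.63975558 0.2109243  0.03458783] 72 0.0010191975494274806
[4.38931298 5.46564885] [  0   0  14  17 131] [0.63405587 0.4278267  0.123     ]
[350.42589286 198.53660714] [ 329  179   41   39 1120] [0.67909781 0.11397999 0.123     ]
[254.38774056 256.47826087] [ 229  231   52   41 1403] [0.57867857 0.14782109 0.123     ]
[163.64473684 239.90131579] [153 235  23  10 152] [0.5403752  0.22742315 0.123     ]
```

View pics/w4.png

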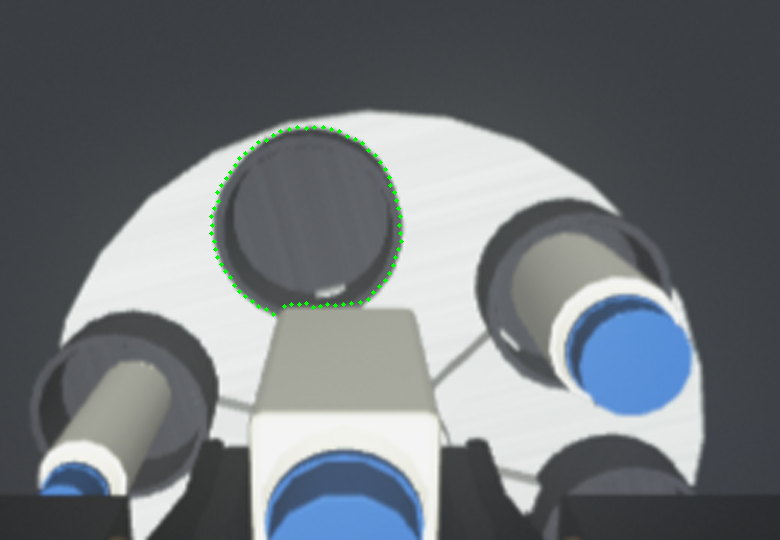

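Run:
```python
from h import *
plan(.638,.209,.107,-53)
```

```text
t 6.4 p [0.6332 0.1856 0.2003] jaw -52.9 tilt [-0. -0. -1.] w 0.0352 F [ 0.39 -1.13 -0.38] q [ 0.06  0.47 -0.59  1.32  0.26  1.43 -1.44]
d tool mm [ 18.  -15.8  93.3] per8 [ 2.25 -1.97 11.67] spin 0.1
```

>>> arm_command(increments=[{"gripper":25,"dx":0.006,"dy":-0.005,"dz":0,"spin":0},{"gripper":25,"dx":0.007,"dy":-0.006,"dz":0,"spin":0},{"gripper":25,"dx":0.004,"dy":-0.004,"dz":0.01,"spin":0},{"gripper":25,"dx":0,"dy":0,"dz":0.025,"spin":0},{"gripper":25,"dx":0,"dy":0,"dz":0.028,"spin":0},{"gripper":25,"dx":0,"dy":0,"dz":0.02,"spin":0},{"gripper":25,"dx":0,"dy":0,"dz":0.01,"spin":0},{"gripper":25,"dx":0,"dy":0,"dz":0,"spin":0}])

```text
time: 7.4
ee_pos: [0.6377, 0.2072, 0.1069]
eef_rot: [0.948, 0.318, -0.0, -0.0]
ft_force: [-0.2, 0.0, -0.5]
width: 0.0358
```

Run:
```python
from h import *
plan(.638,.209,.107,-53)
i=cams.camera_info('wrist'); im=cams.camera('wrist'); sm=cams.camera('side'); plan(.638,.209,.107,-53)
tm=cams.camera('top')
a=cv2.resize(im[100:300,150:400],None,fx=2,fy=2,interpolation=cv2.INTER_CUBIC)
b=cv2.resize(sm[130:260,120:280],None,fx=2.5,fy=2.5,interpolation=cv2.INTER_CUBIC)[:,:300]
c=np.zeros((600,800,3),np.uint8); c[:400,:500]=a; c[:325,500:800]=b; 
d=tm[130:260,140:265]; d=cv2.resize(d,(0,0),fx=1.5,fy=1.5); c[400:400+min(200,d.shape[0]),:d.shape[1]]=d[:200]
e=cv2.resize(tm,None,fx=.5,fy=.5); c[400:592,400:656]=e
save('c5',c)
```

```text
t 7.4 p [0.6377 0.2072 0.1069] jaw -53.0 tilt [-0.001 -0.    -1.   ] w 0.0358 F [-0.15  0.   -0.48] q [ 0.02  0.55 -0.57  1.41  0.3   1.27 -1.5 ]
d tool mm [ 1.3 -1.2 -0.1] per8 [ 0.17 -0.16 -0.02] spin 0.0
t 7.5 p [0.6384 0.2075 0.1082] jaw -53.0 tilt [ 0.001  0.    -1.   ] w 0.0356 F [ 0.7  -1.12 -1.25] q [ 0.02  0.55 -0.57  1.41  0.3   1.27 -1.5 ]
d tool mm [ 0.6 -1.4  1.2] per8 [ 0.07 -0.17  0.15] spin 0.0
```

View pics/c5.png

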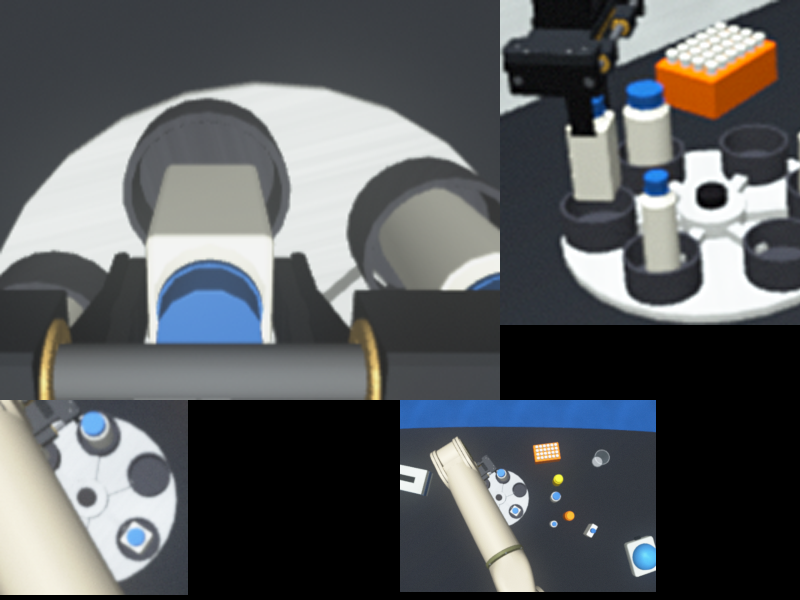

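Run:
```python
from h import *
# use averaged commanded pose: picture w/ new wrist image
i=cams.camera_info('wrist'); im=cams.camera('wrist'); s=read_state()
x,n,e,pts=rim(i,im,(253,190),34,52,.055,True,180,361); print('rim',x,n,e)
big=cv2.resize(im[100:300,150:400],None,fx=3,fy=3,interpolation=cv2.INTER_CUBIC)
for p in pts: cv2.circle(big,(int((p[0]-150)*3),int((p[1]-100)*3)),2,(0,255,0),-1)
# expected bottle bottom far edge: tcp +18mm tool x at z=.065
R=Ro.from_quat(s['eef_rot']).as_matrix(); p=np.array(s['ee_pos'])
for a,b in ((18,18),(18,-18)):
    q=proj(i,p+R@np.array([a/1000,b/1000,.042])); print(q); cv2.circle(big,(int((q[0]-150)*3),int((q[1]-100)*3)),4,(255,0,0),-1)
save('w6',big); print(p)
```

```text
rim [0.64385834 0.21413502 0.03254764] 37 0.000371852659568516
[278.20013039 181.63100983]
[232.14051409 181.61250184]
[0.6384014  0.20753625 0.10834654]
```

View pics/w6.png

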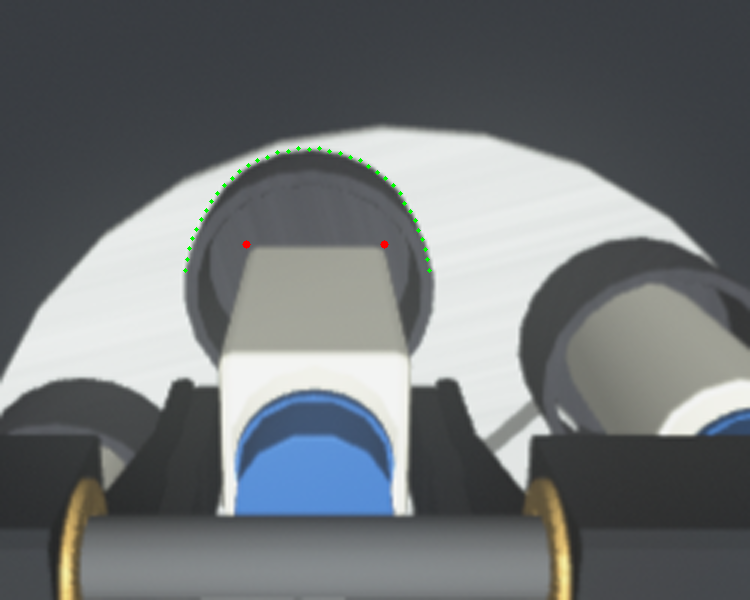

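Run:
```python
from h import *
from scipy.optimize import least_squares
i=cams.camera_info('wrist'); im=cams.camera('wrist'); s=read_state(); print(s['ee_pos'])
x,n,e,pts=rim(i,im,(253,190),34,52,.02,True,215,326)
w=np.array([onz(i,*p,.02)[:2] for p in pts])
f=least_squares(lambda q:np.hypot(w[:,0]-q[0],w[:,1]-q[1])-.035,[.638,.208],loss='soft_l1',f_scale=.001); print('base arc r=35',f.x,np.abs(f.fun).mean(), 'free',x)
c=f.x
big=cv2.resize(im[100:300,150:400],None,fx=3,fy=3,interpolation=cv2.INTER_CUBIC)
for (cx,cy),col in ((c,(0,255,0)),((.6375,.208),(255,0,0))):
  for rr,z in ((.035,.02),(.035,.055),(.031,.055)):
    for a in np.arange(0,6.28,.06):
      q=proj(i,(cx+rr*np.cos(a),cy+rr*np.sin(a),z)); cv2.circle(big,(int((q[0]-150)*3),int((q[1]-100)*3)),1,col,-1)
save('w7',big)
# top: far-from-camera arc at rim z=.055, near arc at z=.02
t=np.load('top0.npy'); ti=cams.camera_info('top'); cam=np.array([.452,-.026])
Q=[]
for c0 in [(165,168),(192,238),(239,180)]:
    _,_,_,p=rim(ti,t,c0,9,19,.055)
    p=np.array(p); W55=np.array([onz(ti,*k,.055)[:2] for k in p]); W20=np.array([onz(ti,*k,.02)[:2] for k in p])
    def res(q):
        u=W55-q; v=W20-q; a=np.hypot(*u.T)-.035; b=np.hypot(*v.T)-.035
        # silhouette = union of two discs: point lies on outer of union
        return np.where(np.abs(a)<np.abs(b),a,b) if False else np.minimum(a,b)
    f=least_squares(res,W55.mean(0),loss='soft_l1',f_scale=.001); print('top',c0,f.x.round(4),np.abs(f.fun).mean()); Q.append(f.x)
Q=np.array(Q)
model=lambda q:np.array([[q[0]+.105*np.cos(q[2]+k*2*np.pi/3),q[1]+.105*np.sin(q[2]+k*2*np.pi/3)] for k in range(3)])
f=least_squares(lambda q:(model(q)-Q).ravel(),[.574,.1265,.9]); print(f.x,(model(f.x)-Q).round(4)); print(model(f.x).round(4)); q=f.x.copy();q[2]+=np.pi;print(model(q).round(4))
```

```text
[0.63834828 0.20749151 0.10822854]
base arc r=35 [0.63743132 0.20934641] 0.00016299587563060457 free [0.63725791 0.20921305 0.03518744]
top (165, 168) [0.6396 0.2109] 0.0013073154204012675
top (192, 238) [0.4692 0.1415] 0.0014449112407953098
top (239, 180) [0.6128 0.0288] 0.001435682339688006
[0.57385041 0.12703859 0.90574369] [[-0.0009 -0.0012]
 [ 0.0007  0.0004]
 [ 0.0002  0.0008]]
[[0.6386 0.2097]
 [0.4699 0.1418]
 [0.613  0.0296]]
[[0.5091 0.0444]
 [0.6778 0.1122]
 [0.5347 0.2245]]
```

View pics/w7.png

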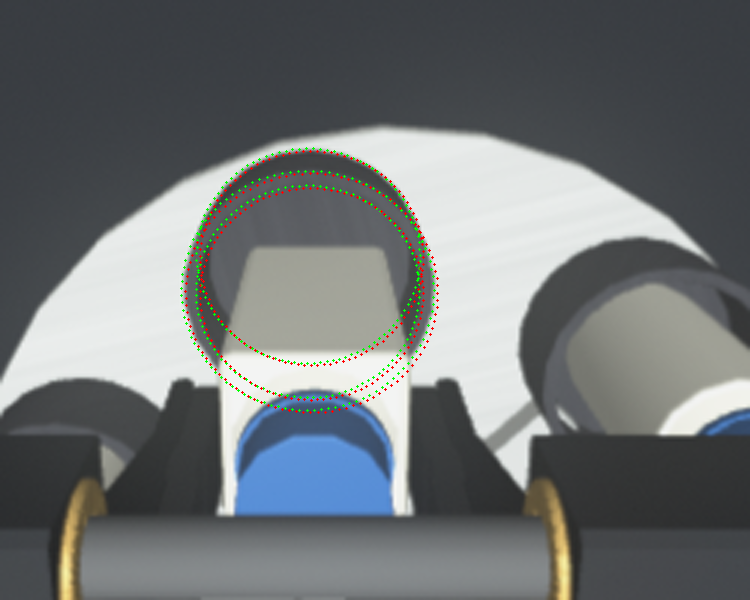

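>>> arm_command(increments=[{"gripper":25,"dx":0.002,"dy":-0.001,"dz":0,"spin":0},{"gripper":25,"dx":0,"dy":0,"dz":0.004,"spin":0},{"gripper":25,"dx":0,"dy":0,"dz":0.006,"spin":0},{"gripper":25,"dx":0,"dy":0,"dz":0.008,"spin":0},{"gripper":25,"dx":0,"dy":0,"dz":0.008,"spin":0},{"gripper":25,"dx":0,"dy":0,"dz":0.006,"spin":0},{"gripper":25,"dx":0,"dy":0,"dz":0.003,"spin":0},{"gripper":25,"dx":0,"dy":0,"dz":0,"spin":0}])

```text
time: 8.65
ee_pos: [0.6388, 0.2092, 0.072]
eef_rot: [0.948, 0.318, -0.0, 0.0]
ft_force: [0.1, -0.3, -2.3]
width: 0.0358
```

>>> arm_command(increments=[{"gripper":25,"dx":0,"dy":0,"dz":0.0005,"spin":0},{"gripper":25,"dx":0,"dy":0,"dz":0.0005,"spin":0},{"gripper":25,"dx":0,"dy":0,"dz":0.0005,"spin":0},{"gripper":25,"dx":0,"dy":0,"dz":0.0005,"spin":0},{"gripper":25,"dx":0,"dy":0,"dz":0.0005,"spin":0},{"gripper":25,"dx":0,"dy":0,"dz":0.0005,"spin":0},{"gripper":25,"dx":0,"dy":0,"dz":0,"spin":0},{"gripper":25,"dx":0,"dy":0,"dz":0,"spin":0}])

```text
time: 9.65
ee_pos: [0.6388, 0.2093, 0.0693]
eef_rot: [0.948, 0.318, 0.0, 0.0]
ft_force: [0.3, 0.3, -1.4]
width: 0.0355
```

>>> arm_command(increments=[{"gripper":25,"dx":0,"dy":0,"dz":0.0004,"spin":0},{"gripper":25,"dx":0,"dy":0,"dz":0.0004,"spin":0},{"gripper":25,"dx":0,"dy":0,"dz":0.0004,"spin":0},{"gripper":25,"dx":0,"dy":0,"dz":0.0004,"spin":0},{"gripper":25,"dx":0,"dy":0,"dz":0,"spin":0},{"gripper":25,"dx":0,"dy":0,"dz":0,"spin":0},{"gripper":25,"dx":0,"dy":0,"dz":0,"spin":0},{"gripper":25,"dx":0,"dy":0,"dz":0,"spin":0}])

```text
time: 10.65
ee_pos: [0.6388, 0.2092, 0.0676]
eef_rot: [0.948, 0.318, 0.0, 0.0]
ft_force: [-0.1, -0.6, -0.8]
width: 0.0358
```

```bash
python3 -c "
from h import *
plan(.638,.209,.067,-53)
cams.camera('top'); plan(.638,.209,.067,-53);cams.camera('top'); plan(.638,.209,.067,-53)"
```

```text
t 10.65 p [0.6388 0.2092 0.0676] jaw -53.0 tilt [ 0. -0. -1.] w 0.0358 F [-0.12 -0.6  -0.8 ] q [ 0.01  0.59 -0.56  1.44  0.32  1.2  -1.51]
d tool mm [-0.8 -0.3  0.6] per8 [-0.1  -0.04  0.08] spin 0.0
t 10.7 p [0.6388 0.2093 0.0676] jaw -53.0 tilt [ 0. -0. -1.] w 0.0353 F [ 0.13 -0.32 -0.1 ] q [ 0.01  0.59 -0.56  1.44  0.32  1.2  -1.51]
d tool mm [-0.8 -0.3  0.6] per8 [-0.1  -0.04  0.08] spin 0.0
t 10.75 p [0.6388 0.2092 0.0676] jaw -53.0 tilt [ 0. -0. -1.] w 0.0357 F [-0.16  0.66 -1.02] q [ 0.01  0.59 -0.56  1.44  0.32  1.2  -1.51]
d tool mm [-0.8 -0.3  0.6] per8 [-0.1  -0.04  0.08] spin 0.0
```

>>> arm_command(increments=[{"gripper":25,"dx":0,"dy":0,"dz":0.0002,"spin":0},{"gripper":25,"dx":0,"dy":0,"dz":0.0002,"spin":0},{"gripper":25,"dx":0,"dy":0,"dz":0.0002,"spin":0},{"gripper":25,"dx":0,"dy":0,"dz":0,"spin":0},{"gripper":25,"dx":0,"dy":0,"dz":0,"spin":0},{"gripper":25,"dx":0,"dy":0,"dz":0,"spin":0},{"gripper":25,"dx":0,"dy":0,"dz":0,"spin":0},{"gripper":25,"dx":0,"dy":0,"dz":0,"spin":0}])

```text
time: 11.75
ee_pos: [0.639, 0.2092, 0.0672]
eef_rot: [0.948, 0.318, 0.0, 0.0]
ft_force: [-0.4, -1.3, 2.9]
width: 0.0352
```

```bash
python3 -c "
from h import *
plan(.638,.209,.067,-53)
cams.camera('top'); plan(.638,.209,.067,-53);cams.camera('top'); plan(.638,.209,.067,-53)"
```

```text
t 11.75 p [0.639  0.2092 0.0672] jaw -53.0 tilt [ 0. -0. -1.] w 0.0352 F [-0.4  -1.3   2.89] q [ 0.01  0.59 -0.56  1.44  0.32  1.2  -1.51]
d tool mm [-0.9 -0.4  0.2] per8 [-0.12 -0.05  0.03] spin 0.0
t 11.8 p [0.639  0.2093 0.0672] jaw -53.0 tilt [ 0.  0. -1.] w 0.0355 F [ 0.28 -0.96  4.15] q [ 0.01  0.59 -0.56  1.44  0.32  1.2  -1.51]
d tool mm [-0.9 -0.4  0.2] per8 [-0.12 -0.05  0.02] spin 0.0
t 11.85 p [0.639  0.2093 0.0672] jaw -53.0 tilt [ 0. -0. -1.] w 0.0358 F [ 0.07 -0.66  3.79] q [ 0.01  0.59 -0.56  1.44  0.32  1.2  -1.51]
d tool mm [-0.9 -0.4  0.2] per8 [-0.12 -0.05  0.03] spin 0.0
```

Force is up to about +4 N, so the bottle is on the floor. I open gently and then rise.

>>> arm_command(increments=[{"gripper":44,"dx":0,"dy":0,"dz":0,"spin":0},{"gripper":50,"dx":0,"dy":0,"dz":0,"spin":0},{"gripper":56,"dx":0,"dy":0,"dz":0,"spin":0},{"gripper":62,"dx":0,"dy":0,"dz":0,"spin":0},{"gripper":68,"dx":0,"dy":0,"dz":0,"spin":0},{"gripper":70,"dx":0,"dy":0,"dz":-0.005,"spin":0},{"gripper":70,"dx":0,"dy":0,"dz":-0.025,"spin":0},{"gripper":70,"dx":0,"dy":0,"dz":-0.04,"spin":0}])

```text
time: 12.85
ee_pos: [0.6381, 0.2089, 0.137]
eef_rot: [0.948, 0.318, -0.001, 0.0]
ft_force: [0.4, 0.3, -0.0]
width: 0.0609
```

```bash
python3 -c "
from h import *
plan(.579,-.141,.2,-76)
sm=cams.camera('side'); im=cams.camera('wrist')
b=cv2.resize(sm[130:260,120:280],None,fx=2.5,fy=2.5)
c=np.zeros((400,800,3),np.uint8); c[:325,400:800]=b; c[:288,:384]=cv2.resize(im,(384,288)); save('c8',c)"
```

```text
t 12.85 p [0.6381 0.2089 0.137 ] jaw -53.0 tilt [-0.002 -0.001 -1.   ] w 0.0609 F [ 0.38  0.32 -0.02] q [ 0.02  0.53 -0.58  1.37  0.29  1.33 -1.49]
d tool mm [-258.1  243.6  -62.7] per8 [-32.26  30.45  -7.83] spin 23.0
```

View pics/c8.png

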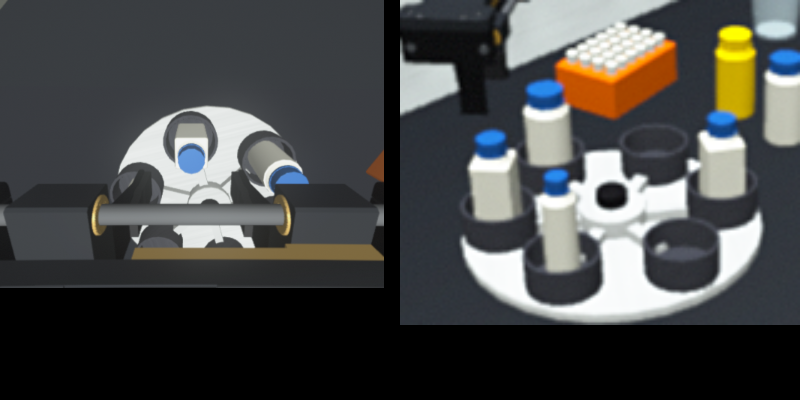

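Square twin stands upright in its bucket (left picture (190,150), right (490,190)), straight across from the seated square. Next is the stout round one: white with a blue cap, top view (312,194). The orange (339,231) and yellow (316,160) look-alikes are excluded by colour.

>>> arm_command(increments=[{"gripper":100,"dx":0,"dy":0,"dz":-0.035,"spin":0},{"gripper":100,"dx":-0.008,"dy":0.007,"dz":-0.02,"spin":0},{"gripper":100,"dx":-0.02,"dy":0.02,"dz":-0.008,"spin":0},{"gripper":100,"dx":-0.03,"dy":0.028,"dz":0,"spin":0},{"gripper":100,"dx":-0.035,"dy":0.034,"dz":0,"spin":0},{"gripper":100,"dx":-0.04,"dy":0.038,"dz":0,"spin":0},{"gripper":100,"dx":-0.04,"dy":0.038,"dz":0,"spin":0},{"gripper":100,"dx":-0.04,"dy":0.038,"dz":0,"spin":0}])

```text
time: 13.95
ee_pos: [0.5902, -0.0837, 0.2001]
eef_rot: [0.948, 0.317, 0.0, 0.0]
ft_force: [0.8, -0.9, 0.4]
width: 0.087
```

>>> arm_command(increments=[{"gripper":100,"dx":-0.025,"dy":0.023,"dz":0,"spin":0},{"gripper":100,"dx":-0.015,"dy":0.014,"dz":0,"spin":0},{"gripper":100,"dx":-0.005,"dy":0.005,"dz":0,"spin":0},{"gripper":100,"dx":0,"dy":0,"dz":0,"spin":0},{"gripper":100,"dx":0,"dy":0,"dz":0,"spin":0},{"gripper":100,"dx":0,"dy":0,"dz":0,"spin":0},{"gripper":100,"dx":0,"dy":0,"dz":0,"spin":0},{"gripper":100,"dx":0,"dy":0,"dz":0,"spin":0}])

```text
time: 14.95
ee_pos: [0.5805, -0.1415, 0.2001]
eef_rot: [0.948, 0.318, 0.0, 0.0]
ft_force: [0.3, -0.6, 0.6]
width: 0.087
```

Run:
```python
from h import *
plan(.580,-.142,.042,-53)
i=cams.camera_info('wrist'); im=cams.camera('wrist')
hsv=cv2.cvtColor(im,cv2.COLOR_RGB2HSV); m=cv2.inRange(hsv,(100,120,60),(125,255,255)); n,l,st,ce=cv2.connectedComponentsWithStats(m)
for k in range(1,n):
    if st[k,4]>60: print(ce[k],st[k],onz(i,*ce[k],.098).round(4))
save('w9',im)
```

```text
t 14.95 p [ 0.5805 -0.1415  0.2001] jaw -52.9 tilt [ 0. -0. -1.] w 0.087 F [ 0.28 -0.57  0.65] q [ 0.55  0.31 -0.48  1.51  0.14  1.36 -0.86]
d tool mm [ -0.7   0.  158.1] per8 [-0.09  0.   19.76] spin 0.1
[ 33.52816901 127.38229376] [ 14 112  43  33 994] [0.4995 0.054  0.098 ]
[255.30940834 181.51697381] [ 239  163   34   38 1031] [ 0.5818 -0.1409  0.098 ]
[181.31481481 266.31481481] [175 260  13  12 108] [ 0.459  -0.1346  0.098 ]
```

View pics/w9.png

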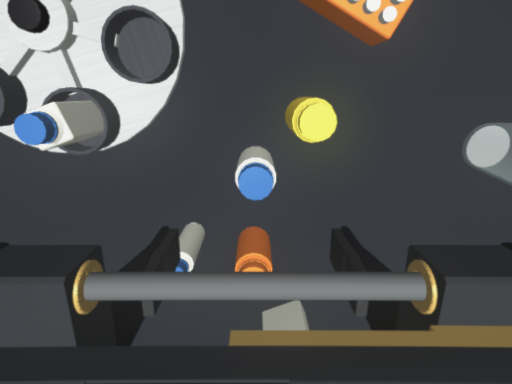

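White bottle with the blue cap is centred at (255,181), cap within 2 mm of the target. Yellow is at (312,120) and orange at (254,250), and both are clear of the finger path. Descending.

>>> arm_command(increments=[{"gripper":100,"dx":0,"dy":0,"dz":0.015,"spin":0},{"gripper":100,"dx":0,"dy":0,"dz":0.027,"spin":0},{"gripper":100,"dx":0,"dy":0,"dz":0.032,"spin":0},{"gripper":100,"dx":0,"dy":0,"dz":0.032,"spin":0},{"gripper":100,"dx":0,"dy":0,"dz":0.026,"spin":0},{"gripper":100,"dx":0,"dy":0,"dz":0.018,"spin":0},{"gripper":100,"dx":0,"dy":0,"dz":0.008,"spin":0},{"gripper":100,"dx":0,"dy":0,"dz":0,"spin":0}])

```text
time: 16.0
ee_pos: [0.5804, -0.1417, 0.0419]
eef_rot: [0.948, 0.318, -0.0, -0.0]
ft_force: [0.2, -0.3, 0.2]
width: 0.0872
```

>>> arm_command(increments=[{"gripper":65,"dx":0,"dy":0,"dz":0,"spin":0},{"gripper":58,"dx":0,"dy":0,"dz":0,"spin":0},{"gripper":52,"dx":0,"dy":0,"dz":0,"spin":0},{"gripper":44,"dx":0,"dy":0,"dz":0,"spin":0},{"gripper":35,"dx":0,"dy":0,"dz":0,"spin":0},{"gripper":35,"dx":0,"dy":0,"dz":0,"spin":0},{"gripper":35,"dx":0,"dy":0,"dz":0,"spin":0},{"gripper":35,"dx":0,"dy":0,"dz":0,"spin":0}])

```text
time: 17.0
ee_pos: [0.5805, -0.1418, 0.0421]
eef_rot: [0.948, 0.318, 0.0, 0.0]
ft_force: [-0.2, -0.8, 0.4]
width: 0.0429
```

```bash
python3 -c "
from h import *
plan(.470,.1418,.2,-53)"
```

```text
t 17.0 p [ 0.5805 -0.1418  0.0421] jaw -53.0 tilt [ 0. -0. -1.] w 0.0429 F [-0.17 -0.77  0.36] q [ 0.53  0.44 -0.46  1.68  0.22  1.07 -0.92]
d tool mm [  82.6 -292.9 -158. ] per8 [ 10.32 -36.61 -19.74] spin 0.0
```

>>> arm_command(increments=[{"gripper":35,"dx":0,"dy":0,"dz":-0.01,"spin":0},{"gripper":35,"dx":0,"dy":0,"dz":-0.025,"spin":0},{"gripper":35,"dx":0,"dy":0,"dz":-0.035,"spin":0},{"gripper":35,"dx":0,"dy":0,"dz":-0.035,"spin":0},{"gripper":35,"dx":0.003,"dy":-0.01,"dz":-0.03,"spin":0},{"gripper":35,"dx":0.007,"dy":-0.024,"dz":-0.018,"spin":0},{"gripper":35,"dx":0.01,"dy":-0.035,"dz":-0.005,"spin":0},{"gripper":35,"dx":0.012,"dy":-0.043,"dz":0,"spin":0}])

```text
time: 18.0
ee_pos: [0.5383, -0.0324, 0.2011]
eef_rot: [0.948, 0.317, 0.001, 0.0]
ft_force: [-0.1, 0.4, -0.8]
width: 0.0429
```

>>> arm_command(increments=[{"gripper":35,"dx":0.013,"dy":-0.045,"dz":0,"spin":0},{"gripper":35,"dx":0.013,"dy":-0.045,"dz":0,"spin":0},{"gripper":35,"dx":0.011,"dy":-0.04,"dz":0,"spin":0},{"gripper":35,"dx":0.008,"dy":-0.03,"dz":0,"spin":0},{"gripper":35,"dx":0.0045,"dy":-0.017,"dz":0,"spin":0},{"gripper":35,"dx":0.001,"dy":-0.004,"dz":0,"spin":0},{"gripper":35,"dx":0,"dy":0,"dz":0,"spin":0},{"gripper":35,"dx":0,"dy":0,"dz":0,"spin":0}])

```text
time: 19.0
ee_pos: [0.4703, 0.1406, 0.1999]
eef_rot: [0.949, 0.317, -0.0, 0.0]
ft_force: [0.6, -0.1, -1.2]
width: 0.0428
```

```bash
python3 -c "
from h import *
plan(.470,.1418,.107,-53)"
```

```text
t 19.0 p [0.4703 0.1406 0.1999] jaw -53.1 tilt [-0. -0. -1.] w 0.0428 F [ 0.57 -0.05 -1.2 ] q [ 0.29  0.08 -0.7   1.76  0.05  1.32 -1.35]
d tool mm [ 0.5 -1.1 92.9] per8 [ 0.06 -0.14 11.61] spin -0.1
```

>>> arm_command(increments=[{"gripper":35,"dx":0.0005,"dy":-0.001,"dz":0.01,"spin":0},{"gripper":35,"dx":0,"dy":0,"dz":0.02,"spin":0},{"gripper":35,"dx":0,"dy":0,"dz":0.025,"spin":0},{"gripper":35,"dx":0,"dy":0,"dz":0.02,"spin":0},{"gripper":35,"dx":0,"dy":0,"dz":0.012,"spin":0},{"gripper":35,"dx":0,"dy":0,"dz":0.006,"spin":0},{"gripper":35,"dx":0,"dy":0,"dz":0,"spin":0},{"gripper":35,"dx":0,"dy":0,"dz":0,"spin":0}])

```text
time: 20.0
ee_pos: [0.47, 0.143, 0.1076]
eef_rot: [0.948, 0.318, 0.0, 0.0]
ft_force: [0.3, 0.2, -1.5]
width: 0.0428
```

Run:
```python
from h import *
from scipy.optimize import least_squares
plan(.470,.1418,.107,-53)
i=cams.camera_info('wrist'); im=cams.camera('wrist'); s=read_state()
c0=proj(i,(.47,.1418,.02)); print(c0)
x,n,e,pts=rim(i,im,c0,34,60,.02,True,215,326)
w=np.array([onz(i,*p,.02)[:2] for p in pts])
f=least_squares(lambda q:np.hypot(w[:,0]-q[0],w[:,1]-q[1])-.035,[.47,.1418],loss='soft_l1',f_scale=.001); print('base arc',f.x,np.abs(f.fun).mean(), 'free',x)
big=cv2.resize(im[100:300,150:400],None,fx=3,fy=3,interpolation=cv2.INTER_CUBIC)
for (cx,cy),L in ((f.x,((.035,.02),(.035,.055),(.031,.055))),(s['ee_pos'][:2],((.022,s['ee_pos'][2]-.042),))):
  for rr,z in L:
    for a in np.arange(0,6.28,.06):
      q=proj(i,(cx+rr*np.cos(a),cy+rr*np.sin(a),z)); cv2.circle(big,(int((q[0]-150)*3),int((q[1]-100)*3)),1,(0,255,0) if rr>.03 else (255,0,0),-1)
save('w10',big)
```

```text
t 20.0 p [0.47   0.143  0.1076] jaw -53.0 tilt [ 0.001  0.    -1.   ] w 0.0428 F [ 0.28  0.19 -1.51] q [ 0.26  0.17 -0.7   1.89  0.12  1.13 -1.41]
d tool mm [-0.8  1.   0.6] per8 [-0.1   0.12  0.08] spin 0.0
[256.05967462 187.95748088]
base arc [0.4683949  0.14150576] 0.0003045791888079296 free [0.46977464 0.14252838 0.03349257]
```

View pics/w10.png

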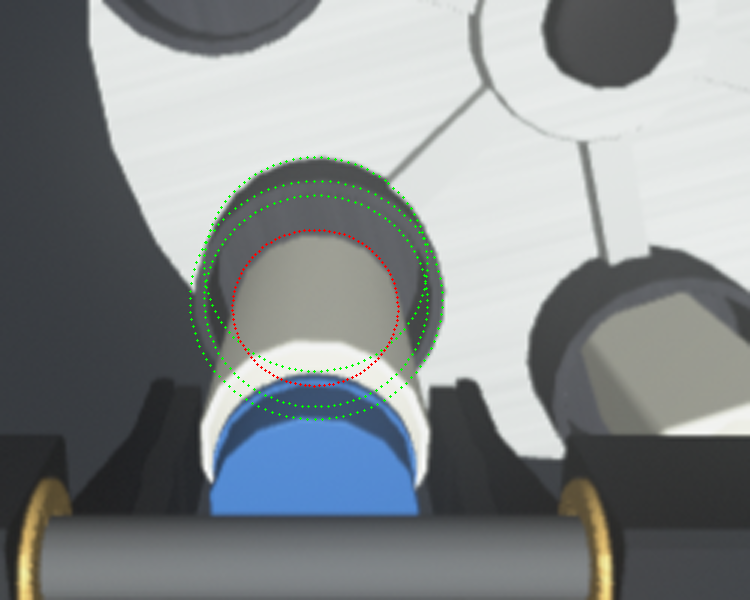

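The bottle's underside (red) lies well inside the bucket rim (green), about 1.5 mm off centre, so I lower it.

>>> arm_command(increments=[{"gripper":35,"dx":-0.001,"dy":0.0005,"dz":0.004,"spin":0},{"gripper":35,"dx":0,"dy":0,"dz":0.007,"spin":0},{"gripper":35,"dx":0,"dy":0,"dz":0.008,"spin":0},{"gripper":35,"dx":0,"dy":0,"dz":0.008,"spin":0},{"gripper":35,"dx":0,"dy":0,"dz":0.006,"spin":0},{"gripper":35,"dx":0,"dy":0,"dz":0.004,"spin":0},{"gripper":35,"dx":0,"dy":0,"dz":0.001,"spin":0},{"gripper":35,"dx":0,"dy":0,"dz":0,"spin":0}])

```text
time: 21.05
ee_pos: [0.4692, 0.142, 0.0691]
eef_rot: [0.948, 0.318, 0.0, 0.0]
ft_force: [0.3, 0.0, -0.7]
width: 0.0426
```

>>> arm_command(increments=[{"gripper":35,"dx":0,"dy":0,"dz":0.0004,"spin":0},{"gripper":35,"dx":0,"dy":0,"dz":0.0004,"spin":0},{"gripper":35,"dx":0,"dy":0,"dz":0.0003,"spin":0},{"gripper":35,"dx":0,"dy":0,"dz":0,"spin":0},{"gripper":35,"dx":0,"dy":0,"dz":0,"spin":0},{"gripper":35,"dx":0,"dy":0,"dz":0,"spin":0},{"gripper":35,"dx":0,"dy":0,"dz":0,"spin":0},{"gripper":35,"dx":0,"dy":0,"dz":0,"spin":0}])

```text
time: 22.05
ee_pos: [0.4691, 0.1419, 0.0679]
eef_rot: [0.948, 0.318, 0.0, 0.0]
ft_force: [-0.3, -0.0, -2.4]
width: 0.0429
```

>>> arm_command(increments=[{"gripper":35,"dx":0,"dy":0,"dz":0.0003,"spin":0},{"gripper":35,"dx":0,"dy":0,"dz":0.0003,"spin":0},{"gripper":35,"dx":0,"dy":0,"dz":0.0002,"spin":0},{"gripper":35,"dx":0,"dy":0,"dz":0,"spin":0},{"gripper":35,"dx":0,"dy":0,"dz":0,"spin":0},{"gripper":35,"dx":0,"dy":0,"dz":0,"spin":0},{"gripper":35,"dx":0,"dy":0,"dz":0,"spin":0},{"gripper":35,"dx":0,"dy":0,"dz":0,"spin":0}])

```text
time: 23.05
ee_pos: [0.4692, 0.1419, 0.0671]
eef_rot: [0.948, 0.318, 0.0, 0.0]
ft_force: [0.5, 0.3, -1.5]
width: 0.043
```

```bash
python3 -c "
from h import *
for k in range(3):
  print(read_state()['ft_force'],read_state()['ee_pos'][2]); cams.camera('top')"
```

```text
[ 0.53802743  0.26689262 -1.48273667] 0.06714578182228967
[-0.02941721 -0.00894853 -1.37993519] 0.06712308248116527
[-0.32015105 -0.10763417 -1.78984498] 0.06712769758984749
```

>>> arm_command(increments=[{"gripper":35,"dx":0,"dy":0,"dz":0.0002,"spin":0},{"gripper":35,"dx":0,"dy":0,"dz":0.0002,"spin":0},{"gripper":35,"dx":0,"dy":0,"dz":0,"spin":0},{"gripper":35,"dx":0,"dy":0,"dz":0,"spin":0},{"gripper":35,"dx":0,"dy":0,"dz":0,"spin":0},{"gripper":35,"dx":0,"dy":0,"dz":0,"spin":0},{"gripper":35,"dx":0,"dy":0,"dz":0,"spin":0},{"gripper":35,"dx":0,"dy":0,"dz":0,"spin":0}])

```text
time: 24.2
ee_pos: [0.4694, 0.1419, 0.0669]
eef_rot: [0.948, 0.318, 0.0, 0.0]
ft_force: [0.3, -0.7, 6.0]
width: 0.0431
```

```bash
python3 -c "
from h import *
for k in range(3):
  print(read_state()['ft_force'],read_state()['ee_pos'][2]); cams.camera('top')"
```

```text
[ 0.34783835 -0.70681806  6.0216665 ] 0.06692472559885573
[0.23923722 0.03167092 6.33410124] 0.06694087963480402
[ 0.76227378 -0.16286936  6.00118612] 0.06690683985815031
```

>>> arm_command(increments=[{"gripper":52,"dx":0,"dy":0,"dz":0,"spin":0},{"gripper":57,"dx":0,"dy":0,"dz":0,"spin":0},{"gripper":62,"dx":0,"dy":0,"dz":0,"spin":0},{"gripper":68,"dx":0,"dy":0,"dz":0,"spin":0},{"gripper":73,"dx":0,"dy":0,"dz":0,"spin":0},{"gripper":73,"dx":0,"dy":0,"dz":-0.005,"spin":0},{"gripper":73,"dx":0,"dy":0,"dz":-0.025,"spin":0},{"gripper":73,"dx":0,"dy":0,"dz":-0.04,"spin":0}])

```text
time: 25.35
ee_pos: [0.4683, 0.1418, 0.137]
eef_rot: [0.948, 0.318, -0.001, -0.0]
ft_force: [0.5, 0.7, 0.9]
width: 0.0636
```

```bash
python3 -c "
from h import *
plan(.4526,-.132,.2,17)
sm=cams.camera('side'); im=cams.camera('wrist')
b=cv2.resize(sm[130:260,120:280],None,fx=2.5,fy=2.5)
c=np.zeros((400,800,3),np.uint8); c[:325,400:800]=b; c[:288,:384]=cv2.resize(im,(384,288)); save('c11',c)"
```

```text
t 25.35 p [0.4683 0.1418 0.137 ] jaw -52.9 tilt [-0.002 -0.    -1.   ] w 0.0636 F [0.46 0.73 0.93] q [ 0.28  0.13 -0.71  1.85  0.09  1.19 -1.38]
d tool mm [-177.6  209.   -62.9] per8 [-22.2   26.12  -7.87] spin -69.9
```

View pics/c11.png

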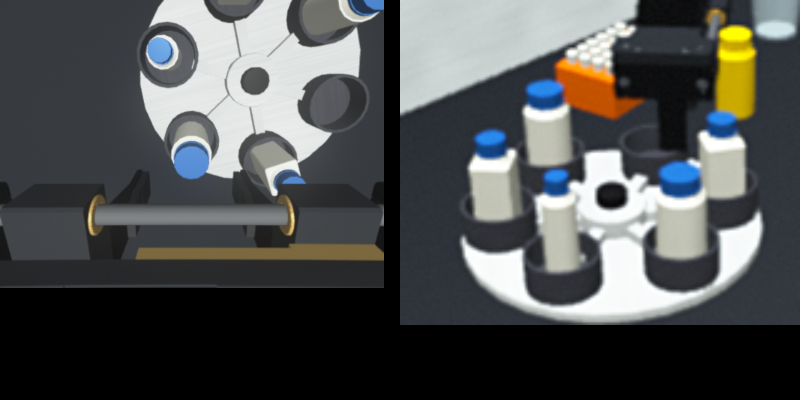

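Round twin stands in its bucket (right (682,220)), across from the seated round. Next is the slim one.

>>> arm_command(increments=[{"gripper":73,"dx":0,"dy":0,"dz":-0.035,"spin":0},{"gripper":73,"dx":0,"dy":0,"dz":-0.022,"spin":0},{"gripper":73,"dx":-0.012,"dy":0.014,"dz":-0.006,"spin":0},{"gripper":73,"dx":-0.025,"dy":0.029,"dz":0,"spin":0},{"gripper":73,"dx":-0.035,"dy":0.042,"dz":0,"spin":0},{"gripper":73,"dx":-0.038,"dy":0.045,"dz":0,"spin":0},{"gripper":73,"dx":-0.036,"dy":0.042,"dz":0,"spin":0},{"gripper":73,"dx":-0.0316,"dy":0.037,"dz":0,"spin":0}])

```text
time: 26.45
ee_pos: [0.4527, -0.134, 0.1997]
eef_rot: [0.948, 0.317, -0.0, 0.0]
ft_force: [0.4, -0.0, 0.0]
width: 0.0634
```

>>> arm_command(increments=[{"gripper":73,"dx":0,"dy":0,"dz":0,"spin":-10},{"gripper":73,"dx":0,"dy":0,"dz":0,"spin":-10},{"gripper":73,"dx":0,"dy":0,"dz":0,"spin":-10},{"gripper":73,"dx":0,"dy":0,"dz":0,"spin":-10},{"gripper":73,"dx":0,"dy":0,"dz":0,"spin":-10},{"gripper":73,"dx":0,"dy":0,"dz":0,"spin":-10},{"gripper":73,"dx":0,"dy":0,"dz":0,"spin":-10},{"gripper":73,"dx":0,"dy":0,"dz":0,"spin":0}])

```text
time: 27.45
ee_pos: [0.4531, -0.1318, 0.1995]
eef_rot: [0.595, 0.804, -0.0, -0.0]
ft_force: [0.4, 0.2, -0.1]
width: 0.0636
```

Run:
```python
from h import *
plan(.4526,-.132,.042,17)
i=cams.camera_info('wrist'); im=cams.camera('wrist')
hsv=cv2.cvtColor(im,cv2.COLOR_RGB2HSV); m=cv2.inRange(hsv,(100,120,60),(125,255,255)); n,l,st,ce=cv2.connectedComponentsWithStats(m)
for k in range(1,n):
    if st[k,4]>60: print(ce[k],st[k],onz(i,*ce[k],.106).round(4))
save('w12',im)
plan(.4526,-.132,.042,17)
```

```text
t 27.45 p [ 0.4531 -0.1318  0.1995] jaw 17.0 tilt [-0. -0. -1.] w 0.0636 F [ 0.41  0.19 -0.07] q [ 0.62  0.01 -0.43  1.82  0.01  1.31  0.48]
d tool mm [ -0.   -0.5 157.5] per8 [-0.   -0.07 19.69] spin -0.0
[373.73417722  14.05063291] [368   0  21  23  79] [0.5043 0.0351 0.106 ]
[390.09504132   7.24380165] [374   0  35  19 484] [0.5149 0.0433 0.106 ]
[252.752      184.30133333] [243 173  20  24 375] [ 0.4521 -0.1314  0.106 ]
[185.05571031 318.88300836] [174 306  22  25 359] [ 0.4257 -0.3005  0.106 ]
t 27.5 p [ 0.4532 -0.1318  0.1996] jaw 16.8 tilt [-0. -0. -1.] w 0.0637 F [ 0.88 -0.15  0.06] q [ 0.62  0.01 -0.43  1.82  0.01  1.31  0.48]
d tool mm [  0.   -0.6 157.6] per8 [ 0.   -0.07 19.7 ] spin -0.2
```

View pics/w12.png

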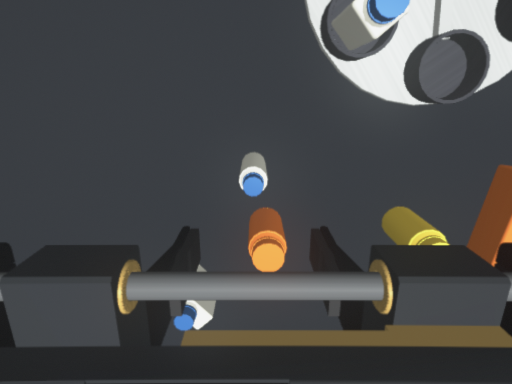

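Slim bottle is centred at (253,184), cap within 1 mm of plan. The orange one (267,240) lies off the jaw axis. Descending.

>>> arm_command(increments=[{"gripper":73,"dx":0,"dy":-0.0005,"dz":0.015,"spin":0},{"gripper":73,"dx":0,"dy":0,"dz":0.027,"spin":0},{"gripper":73,"dx":0,"dy":0,"dz":0.032,"spin":0},{"gripper":73,"dx":0,"dy":0,"dz":0.032,"spin":0},{"gripper":73,"dx":0,"dy":0,"dz":0.026,"spin":0},{"gripper":73,"dx":0,"dy":0,"dz":0.018,"spin":0},{"gripper":73,"dx":0,"dy":0,"dz":0.007,"spin":0},{"gripper":73,"dx":0,"dy":0,"dz":0,"spin":0}])

```text
time: 28.5
ee_pos: [0.4524, -0.1319, 0.0423]
eef_rot: [0.595, 0.804, -0.0, -0.0]
ft_force: [-0.4, -0.3, 0.2]
width: 0.0635
```

>>> arm_command(increments=[{"gripper":55,"dx":0,"dy":0,"dz":0,"spin":0},{"gripper":45,"dx":0,"dy":0,"dz":0,"spin":0},{"gripper":38,"dx":0,"dy":0,"dz":0,"spin":0},{"gripper":30,"dx":0,"dy":0,"dz":0,"spin":0},{"gripper":20,"dx":0,"dy":0,"dz":0,"spin":0},{"gripper":20,"dx":0,"dy":0,"dz":0,"spin":0},{"gripper":20,"dx":0,"dy":0,"dz":0,"spin":0},{"gripper":20,"dx":0,"dy":0,"dz":0,"spin":0}])

```text
time: 29.5
ee_pos: [0.4528, -0.1321, 0.0428]
eef_rot: [0.595, 0.804, -0.0, 0.0]
ft_force: [-0.6, -0.4, 2.8]
width: 0.0296
```

```bash
python3 -c "
from h import *
plan(.6125,.029,.2,17)"
```

```text
t 29.5 p [ 0.4528 -0.1321  0.0428] jaw 17.0 tilt [ 0. -0. -1.] w 0.0296 F [-0.62 -0.38  2.85] q [ 0.59  0.18 -0.43  2.01  0.09  0.98  0.41]
d tool mm [ 107.2  199.9 -157.2] per8 [ 13.4   24.99 -19.65] spin 0.0
```

>>> arm_command(increments=[{"gripper":20,"dx":0,"dy":0,"dz":-0.01,"spin":0},{"gripper":20,"dx":0,"dy":0,"dz":-0.025,"spin":0},{"gripper":20,"dx":0,"dy":0,"dz":-0.035,"spin":0},{"gripper":20,"dx":0,"dy":0,"dz":-0.035,"spin":0},{"gripper":20,"dx":0.005,"dy":0.01,"dz":-0.03,"spin":0},{"gripper":20,"dx":0.012,"dy":0.022,"dz":-0.018,"spin":0},{"gripper":20,"dx":0.017,"dy":0.032,"dz":-0.004,"spin":0},{"gripper":20,"dx":0.018,"dy":0.034,"dz":0,"spin":0}])

```text
time: 30.5
ee_pos: [0.5321, -0.053, 0.2009]
eef_rot: [0.595, 0.804, 0.0, 0.001]
ft_force: [1.5, -1.1, -0.6]
width: 0.0298
```

>>> arm_command(increments=[{"gripper":20,"dx":0.018,"dy":0.034,"dz":0,"spin":0},{"gripper":20,"dx":0.017,"dy":0.032,"dz":0,"spin":0},{"gripper":20,"dx":0.012,"dy":0.022,"dz":0,"spin":0},{"gripper":20,"dx":0.006,"dy":0.01,"dz":0,"spin":0},{"gripper":20,"dx":0.002,"dy":0.004,"dz":0,"spin":0},{"gripper":20,"dx":0,"dy":0,"dz":0,"spin":0},{"gripper":20,"dx":0,"dy":0,"dz":0,"spin":0},{"gripper":20,"dx":0,"dy":0,"dz":0,"spin":0}])

```text
time: 31.5
ee_pos: [0.6125, 0.0282, 0.1999]
eef_rot: [0.595, 0.804, -0.0, 0.0]
ft_force: [0.3, 0.1, -0.9]
width: 0.0293
```

>>> arm_command(increments=[{"gripper":20,"dx":0,"dy":0,"dz":0.01,"spin":0},{"gripper":20,"dx":0,"dy":0,"dz":0.02,"spin":0},{"gripper":20,"dx":0,"dy":0,"dz":0.025,"spin":0},{"gripper":20,"dx":0,"dy":0,"dz":0.02,"spin":0},{"gripper":20,"dx":0,"dy":0,"dz":0.012,"spin":0},{"gripper":20,"dx":0,"dy":0,"dz":0.005,"spin":0},{"gripper":20,"dx":0,"dy":0,"dz":0,"spin":0},{"gripper":20,"dx":0,"dy":0,"dz":0,"spin":0}])

```text
time: 32.5
ee_pos: [0.6132, 0.029, 0.1086]
eef_rot: [0.595, 0.804, 0.0, 0.001]
ft_force: [0.5, 0.2, -1.1]
width: 0.029
```

Run:
```python
from h import *
from scipy.optimize import least_squares
plan(.6125,.029,.107,17)
i=cams.camera_info('wrist'); im=cams.camera('wrist'); s=read_state()
c0=proj(i,(.6125,.029,.02)); print(c0)
x,n,e,pts=rim(i,im,c0,34,60,.02,True,215,326)
w=np.array([onz(i,*p,.02)[:2] for p in pts])
f=least_squares(lambda q:np.hypot(w[:,0]-q[0],w[:,1]-q[1])-.035,[.6125,.029],loss='soft_l1',f_scale=.001); print('base arc',f.x,np.abs(f.fun).mean(), 'free',x)
big=cv2.resize(im[100:300,150:400],None,fx=3,fy=3,interpolation=cv2.INTER_CUBIC)
for (cx,cy),L in ((f.x,((.035,.02),(.035,.055),(.031,.055))),(s['ee_pos'][:2],((.015,s['ee_pos'][2]-.0425),))):
  for rr,z in L:
    for a in np.arange(0,6.28,.06):
      q=proj(i,(cx+rr*np.cos(a),cy+rr*np.sin(a),z)); cv2.circle(big,(int((q[0]-150)*3),int((q[1]-100)*3)),1,(0,255,0) if rr>.03 else (255,0,0),-1)
save('w13',big)
```

```text
t 32.5 p [0.6132 0.029  0.1086] jaw 17.0 tilt [ 0.001  0.    -1.   ] w 0.029 F [ 0.5   0.21 -1.09] q [ 0.3   0.42 -0.54  1.58  0.23  1.21  0.02]
d tool mm [ 0.2 -0.7  1.6] per8 [ 0.02 -0.08  0.19] spin 0.0
[252.87303705 186.30413952]
base arc [0.61341603 0.02867592] 0.0005082057340797677 free [0.614247   0.02608606 0.03731974]
```

View pics/w13.png

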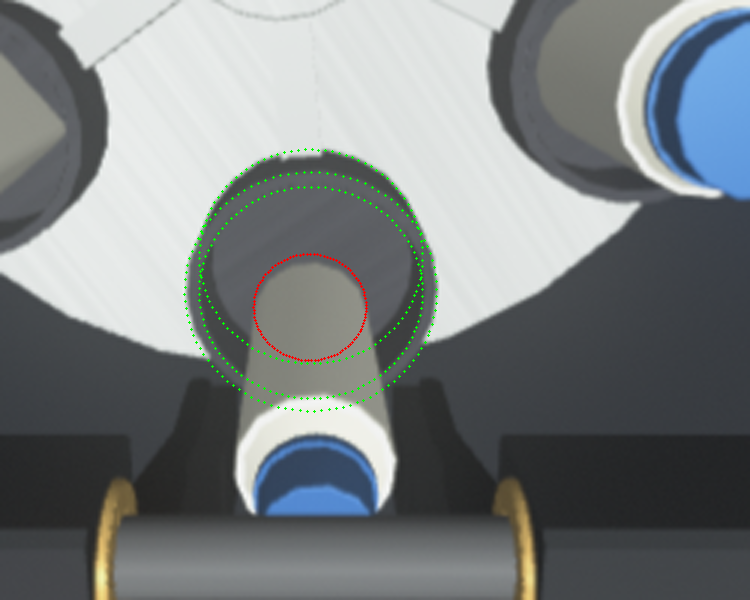

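>>> arm_command(increments=[{"gripper":20,"dx":0.0015,"dy":0,"dz":0.004,"spin":0},{"gripper":20,"dx":0,"dy":0,"dz":0.007,"spin":0},{"gripper":20,"dx":0,"dy":0,"dz":0.008,"spin":0},{"gripper":20,"dx":0,"dy":0,"dz":0.008,"spin":0},{"gripper":20,"dx":0,"dy":0,"dz":0.006,"spin":0},{"gripper":20,"dx":0,"dy":0,"dz":0.004,"spin":0},{"gripper":20,"dx":0,"dy":0,"dz":0.001,"spin":0},{"gripper":20,"dx":0,"dy":0,"dz":0,"spin":0}])

```text
time: 33.55
ee_pos: [0.6123, 0.0303, 0.0699]
eef_rot: [0.595, 0.804, 0.0, 0.0]
ft_force: [0.5, -0.3, -1.1]
width: 0.0295
```

```bash
python3 -c "
from h import *
for k in range(3):
  print(read_state()['ft_force'],read_state()['ee_pos'][2]); cams.camera('top')"
```

```text
[ 0.45039644 -0.34073545 -1.05661427] 0.06988469114789231
[ 0.20879441 -0.037628   -0.94878525] 0.06994674063784702
[-0.04084795 -0.7293784  -0.90180413] 0.07001828069805452
```

>>> arm_command(increments=[{"gripper":20,"dx":0,"dy":0,"dz":0.0004,"spin":0},{"gripper":20,"dx":0,"dy":0,"dz":0.0004,"spin":0},{"gripper":20,"dx":0,"dy":0,"dz":0.0004,"spin":0},{"gripper":20,"dx":0,"dy":0,"dz":0.0003,"spin":0},{"gripper":20,"dx":0,"dy":0,"dz":0.0002,"spin":0},{"gripper":20,"dx":0,"dy":0,"dz":0,"spin":0},{"gripper":20,"dx":0,"dy":0,"dz":0,"spin":0},{"gripper":20,"dx":0,"dy":0,"dz":0,"spin":0}])

```text
time: 34.7
ee_pos: [0.6122, 0.0303, 0.0681]
eef_rot: [0.595, 0.804, -0.0, 0.0]
ft_force: [-0.4, -0.0, -0.7]
width: 0.0293
```

>>> arm_command(increments=[{"gripper":20,"dx":0,"dy":0,"dz":0.0002,"spin":0},{"gripper":20,"dx":0,"dy":0,"dz":0.0002,"spin":0},{"gripper":20,"dx":0,"dy":0,"dz":0,"spin":0},{"gripper":20,"dx":0,"dy":0,"dz":0,"spin":0},{"gripper":20,"dx":0,"dy":0,"dz":0,"spin":0},{"gripper":20,"dx":0,"dy":0,"dz":0,"spin":0},{"gripper":20,"dx":0,"dy":0,"dz":0,"spin":0},{"gripper":20,"dx":0,"dy":0,"dz":0,"spin":0}])

```text
time: 35.7
ee_pos: [0.6124, 0.0304, 0.0679]
eef_rot: [0.595, 0.804, 0.0, 0.0]
ft_force: [-1.5, 0.1, 5.0]
width: 0.0294
```

Contact at 5 N, at the expected height. Release and rise.

>>> arm_command(increments=[{"gripper":36,"dx":0,"dy":0,"dz":0,"spin":0},{"gripper":42,"dx":0,"dy":0,"dz":0,"spin":0},{"gripper":48,"dx":0,"dy":0,"dz":0,"spin":0},{"gripper":54,"dx":0,"dy":0,"dz":0,"spin":0},{"gripper":60,"dx":0,"dy":0,"dz":0,"spin":0},{"gripper":60,"dx":0,"dy":0,"dz":-0.005,"spin":0},{"gripper":60,"dx":0,"dy":0,"dz":-0.025,"spin":0},{"gripper":60,"dx":0,"dy":0,"dz":-0.04,"spin":0}])

```text
time: 36.7
ee_pos: [0.6114, 0.0302, 0.1377]
eef_rot: [0.595, 0.804, -0.001, -0.001]
ft_force: [0.2, 0.8, -0.7]
width: 0.052
```

>>> arm_command(increments=[{"gripper":60,"dx":0,"dy":0,"dz":-0.04,"spin":0},{"gripper":60,"dx":0,"dy":0,"dz":-0.04,"spin":0},{"gripper":60,"dx":-0.03,"dy":0,"dz":-0.01,"spin":0},{"gripper":60,"dx":-0.045,"dy":0,"dz":0,"spin":0},{"gripper":60,"dx":-0.045,"dy":0,"dz":0,"spin":0},{"gripper":60,"dx":-0.045,"dy":0,"dz":0,"spin":0},{"gripper":60,"dx":-0.03,"dy":0,"dz":0,"spin":0},{"gripper":60,"dx":0,"dy":0,"dz":0,"spin":0}])

```text
time: 37.7
ee_pos: [0.6692, -0.1594, 0.2272]
eef_rot: [0.596, 0.803, -0.001, 0.0]
ft_force: [-0.2, -0.3, 0.1]
width: 0.0525
```

Run:
```python
from h import *
plan(.6125,.029,.107,17)
sm=cams.camera('side'); tm=cams.camera('top')
c=np.zeros((600,800,3),np.uint8); c[:375,:450]=cv2.resize(sm[110:260,120:300],None,fx=2.5,fy=2.5)
c[:350,450:800]=cv2.resize(tm[125:265,130:270],None,fx=2.5,fy=2.5); c[400:592,:256]=cv2.resize(tm,None,fx=.5,fy=.5);c[400:592,300:556]=cv2.resize(sm,None,fx=.5,fy=.5); save('end',c)
ti=cams.camera_info('top')
hsv=cv2.cvtColor(tm,cv2.COLOR_RGB2HSV); m=cv2.inRange(hsv,(100,120,90),(125,255,255)); m[:80]=0; n,l,st,ce=cv2.connectedComponentsWithStats(m)
for k in range(1,n):
    if st[k,4]>25: print(ce[k].round(1),st[k,4],onz(ti,*ce[k],.098).round(4)[:2],onz(ti,*ce[k],.123).round(4)[:2],onz(ti,*ce[k],.131).round(4)[:2])
```

```text
t 37.7 p [ 0.6692 -0.1594  0.2272] jaw 16.8 tilt [-0.001 -0.001 -1.   ] w 0.0525 F [-0.23 -0.33  0.05] q [ 0.47  0.5  -0.46  1.19  0.22  1.49  0.33]
d tool mm [196.8   0.2 120.1] per8 [24.61  0.03 15.01] spin -0.2
[201.7 145.1] 181 [0.6832 0.114 ] [0.6778 0.1107] [0.6761 0.1097]
[158.3 161.6] 102 [0.6433 0.2137] [0.6388 0.208 ] [0.6374 0.2062]
[237.3 174.7] 49 [0.6155 0.0301] [0.6117 0.0288] [0.6104 0.0284]
[149.  207.5] 62 [0.5367 0.2313] [0.5347 0.2252] [0.534  0.2233]
[230.1 221. ] 91 [0.5092 0.0442] [0.5079 0.0425] [0.5075 0.042 ]
[185.4 237.6] 173 [0.4696 0.1449] [0.4692 0.1409] [0.469  0.1396]
[489.3 313.6] 1833 [ 0.3048 -0.5568] [ 0.3083 -0.5444] [ 0.3094 -0.5404]
```

View pics/end.png

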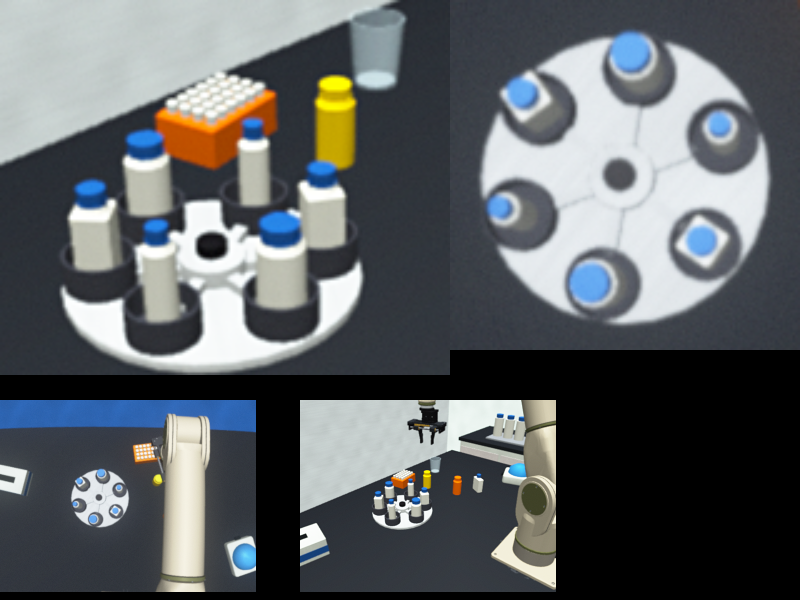

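All six bottles stand upright in like pairs across the rotor. The seated caps have not moved, the oblong, orange and yellow bottles are still in place, and the gripper is clear.

```bash
python3 -c "
from bench import job
print(job.close_job())"
```

```text
the job is handed in; nothing more can be done
None
```

I placed the square, round and slim twins, in that order. Each one stands in the empty bucket straight across from its like, and the job is handed in. I lowered each bottle until I felt contact with the bucket floor (about 4 to 6 N) before letting go. It took about 38 s of the 90 s allowed.

**Last checks:**
- **Placed bottles:** the final top and side views show all six rotor bottles upright in matching pairs. The new caps are within about 2 mm of the bucket centres I measured.
- **Left alone:** the three bottles already in the rotor have not moved. The side view shows the oblong, orange and yellow bottles still in place. In the top view the arm hid the oblong and orange ones, so their positions were not re-measured.
- **Gripper:** it is clear of everything, at about 0.23 m height.

**What failed or disagreed:**
- **Refused calls:** my first two move calls were rejected for leaving out fields. Nothing moved.
- **Bucket position:** my first rim measurements from the top and wrist cameras disagreed by about 5 mm, because the cup's outer wall was being taken for its rim. After I corrected that, the two cameras agreed to within about 2 mm.

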